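# Cap the load-bank terminals, then set its load lever

## Robot

A 7-joint arm with a two-finger parallel gripper is mounted at the origin on the work surface. World frame = base frame: x ahead of the robot, y to its left, z up, the work surface at z = 0. Lengths are in m, angles in rad, forces in N, time in s.
With the tool pointing down it reaches from about 0.425 to 0.95 m from the base axis. Payload 4.7 kg.
Tool frame: the origin (TCP) lies midway between the tips of the shut fingers; the grasp point (between the pads) lies 19 mm behind it (ctrl.tcp_to_grasp is the distance from the TCP to the grasp point, in m); z points along the fingers, x is the direction in which the jaws open and shut, and the axes are right-handed (so a half turn about z gives the same grasp; the last joint's range is limited). The gripper opens to 87 mm and grips with 3 to 60 N. Pads are 19 mm wide; open, the fingers measure 117 mm over their backs; the gripper's body (75 mm by 190 mm) begins 51 mm behind the grasp point.
Start: joints at [1.178, 0.469, -0.049, 1.532, 0.024, 1.141, -0.082], TCP at [0.24, -0.631, 0.223] pointing down, gripper open.
Joint ranges: [-2.59, 2.59], [-0.33, 1.99], [-1.39, 1.29], [0.1, 2.45], [-1.04, 4.18], [0.21, 1.99], [-2.66, 2.66]. Speed limits (rad/s): [2.57, 2.57, 3.14, 3.14, 3.14, 3.14, 3.14].

## Interface

Orientations are given as a rotation vector (axis times angle).
In Python, from bench import ctrl gives the robot as it stands. The module is installed in compiled form; this text tells all that it offers.
- The arm moves only by the tool play_rows, never from a script. Its argument "increments" is a list of rows, each a list of 7 numbers: the finger opening in cm, from 0 to 8.7, then the shift along the world's x, y, z in cm, then the turn, a rotation vector about the world's x, y, z in rad. In form: [[hand, tx, ty, tz, wx, wy, wz], ...]. A call has 1 to 12 rows; each row shifts and turns the commanded pose from where the row before left it; what a row does not reach is not made up. A row lasts 1/12 s, in which the tool goes at most 41.7 mm and 7.16 degrees, less where a joint would pass 70% of its speed; a pose out of reach is approached as far as the arm can. A call with a gripper value outside its range is refused whole. The fingers move at their own pace and stop on an object; "grip_force" is the grip in N (left out, the last holds). Time passes only in rows, so rows that do not move let the fingers close. It gives the time, the measured TCP pose, the force and the opening at its end, in the units of the state.
- ctrl.get_obs(): the state, without advancing time (a new reading comes with each control period).
- ctrl.camera(name): name is "scene" or "side" or "wrist"; returns a dict with "image" (420x560x3 uint8, red, green, blue), "fovy" (degrees; the focal length in pixels is half the picture's height over the tangent of half this angle, whatever the lens; pixels are square), "cx", "cy" (the principal point, pixels), "T" (4x4, takes a point from camera to world coordinates). Camera axes: x right, y down, z forward; pixel columns grow to the right and rows downward; lengths in m; the calibration is good to about 2 mm. A picture is of the moment at which its call begins. There is no depth.
- ctrl.finish_job(): hands the job in, once; it reports no verdict.
The state is a dict: "t": time; "q": joint angles; "joint_velocities": joint speeds; "joint_efforts": joint torques, N m; "tcp_pos": TCP position; "ee_rot": TCP orientation; "contact_force": force on the tool from outside, world axes, zero at the start; "moment": the same for the moment, N m; "opening": finger opening in m.
Only numpy, scipy, OpenCV 4.12 (cv2) and the standard library are available. Lean on these libraries where they do the work, as an engineer would, in place of code of your own. Each camera call takes 0.05 s, during which the arm holds its last target.

## Task

Make the load bank ready for an amplifier test. First pull its lever back to the red off mark; with the lever off, put every coloured wing cap that lies on the bench on the terminal of its colour, turn it backward (anticlockwise) until its thread start drops, then drive it forward (clockwise) to its end stop so that it is fully home. Finally set the lever to the green 40 degree mark, and do not disturb the circuit board.

Things in the scene. Friction and masses are not known exactly. Their poses are not given: they have to be found in the camera images.
- red_cap_grip (a point): grip point of the loose red wing cap (a cap may be absent: None). All caps: 8-sided cup, open side down, 46 mm across (54 mm at the steel ring round its foot), 35 mm tall, 80 g, with a flat wing on top, 38 mm long (point's x), 14 mm thick (y), from 35 to 67 mm above the lower rim. The point is in the wing, on the axis, 57 mm above the lower rim; z up. Keep fingertips above the cup's top, 22 mm below the point.
- yellow_cap_grip (a point): the same for the yellow wing cap. Inside each cap two steel pins, 5 mm thick, point inward on the point's +x and -x sides, 10 mm above the lower rim (47 mm below the point): they are its thread. The bore is 38 mm. Caps stand upright on the bench at any yaw.
- green_cap_grip (a point): the same for the green wing cap. Turning a cap half round changes nothing: pins, wing and thread all repeat every half turn.
- blue_cap_grip (a point): the same for the blue wing cap
- red_post (a point): foot of the red terminal: a brass post on a red disc, on the bank's top face (60 mm above the bench); on the post's axis, z up, axes as the bank's. All posts: 33.6 mm across, 31.5 mm high, coarse right-hand thread with two hooded starts, at the point's +x and -x sides. On the thread's flat crest (22.5 mm up) a cap's pins rest; its grip point is then 72 mm above this point.
- yellow_post (a point): foot of the yellow terminal, like the red. Hoods (31.5 mm high) keep a cap from dropping straight in: with its x axis from 0.45 rad clockwise (from above) to 0.75 rad anticlockwise of the post's x axis it lands on a hood, grip point 81 mm up. Set it down 0.7 to 2.2 rad clockwise of the post's x axis, best 0.9; then turn it anticlockwise, so that the pins pass under the hoods.
- green_post (a point): foot of the green terminal, like the red. Turned anticlockwise on the crest, a cap meets a catch 0.19 rad anticlockwise of the post's x axis. From 0.19 rad clockwise of that axis to the catch, the cap drops 8 to 9 mm (grip point to about 63 mm up) when let go or lightly pushed. Turned clockwise while still on the crest, it only jams against the back of a hood.
- blue_post (a point): foot of the blue terminal, like the red
- red_home (a point): where the red cap's grip point is when the cap is fully home: on the axis, 58.6 mm above the bank's top. After the drop a cap turns clockwise in the thread, sinking 2.6 mm per rad, to the end stop 1.9 rad clockwise of the post's x axis (2.1 rad from the catch). Follow it down or let it slide in the fingers; it stays where it is left.
- yellow_home (a point): the same for the yellow cap
- green_home (a point): the same for the green cap
- blue_home (a point): the same for the blue cap
- load_lever (a joint): angle of the bank's lever, rad: 0 at the red off mark, leaning 35 degrees towards the bank's -x (the robot's side) against a stop; grows as it swings to the bank's +x; 0.698 is the wide green 40 degree mark; far stop at 1.22. Friction (about 2 N at the knob) holds it where it is left.
- lever_knob (a point): centre of the lever's red knob, a crossbar 26 mm long along the bank's y axis, 16 mm thick, 70 mm from the pivot; best pinched from above by its two ends, so that the lever can turn between the fingers. The point's axes turn with the lever.
- lever_pivot (a point): the lever's hinge axis, along this point's y (the bank's y), 78 mm above the bench; x is the bank's x. The knob's centre is at pivot + 70 mm * (sin(a - 0.61) along x, cos(a - 0.61) up), a being the joint value.
- bank: load bank: fixed grey housing 220 mm (x) by 460 mm (y), 60 mm high; origin at the centre of its underside. The posts and the lever stand 30 mm to the -x side of its middle: red at y = 150, yellow 65, green -20, blue -105, lever -190 mm. Its place and yaw vary.
- board_mid (a point): the amplifier circuit board (black, 100 x 150 mm, 25 mm high) lying on the bench; leave it alone

How it is judged:
By the outcome, as a careful person would: the job done as asked, in the order asked, and still so for the second after the job is handed in, with the robot touching nothing.
Of red_cap, yellow_cap, green_cap, blue_cap only 3 to 4 are there at a start; the rules pass over those that are not, and their reading is None.
At some moment in a run one of red_cap, yellow_cap, green_cap, blue_cap may be knocked a few centimetres aside while the robot is not near it.
Once in a run the grip may slacken for a moment while it holds something.
It also fails if it takes over 210 s, if anything falls off the work surface, if the arm or the gripper's body presses on something with over 40 N, if the wrist force passes 120 N, or if a joint passes its speed limit or range.

## Working session

There is one attempt and no reset: what is moved stays moved. The work goes in short steps, Python scripts to look and compute and a tool call to move; the robot and the scene stay as the last step left them, time stands still between calls to the robot, and variables do not carry over. Pictures are saved under pics/ and viewed, and the job is handed in when it is done.

Besides the shell and the picture viewer there is one more tool, called by a JSON object that holds its "name" and its "arguments". play_rows: Moves the arm, as the interface text tells. Its arguments: {"type":"object","properties":{"increments":{"type":"array","items":{"type":"array","items":{"type":"number"}}},"grip_force":{"type":"number"}},"required":["increments"]}

```bash
mkdir -p pics; ls; cat > h.py <<'E'
import numpy as np, cv2
from scipy.spatial.transform import Rotation as R
from bench import ctrl
def snap(name,fn=None):
    c=ctrl.camera(name)
    if fn: cv2.imwrite('pics/'+fn,cv2.cvtColor(c['image'],cv2.COLOR_RGB2BGR))
    return c
def K(c):
    f=c['image'].shape[0]/2/np.tan(np.radians(c['fovy'])/2); return f
def ray(c,u,v):
    f=K(c); d=np.array([(u-c['cx'])/f,(v-c['cy'])/f,1.]); T=np.array(c['T']); return T[:3,3],T[:3,:3]@d
def atz(c,u,v,z):
    o,d=ray(c,u,v); return o+d*(z-o[2])/d[2]
def proj(c,p):
    T=np.array(c['T']); q=T[:3,:3].T@(np.array(p)-T[:3,3]); f=K(c); return np.array([c['cx']+f*q[0]/q[2],c['cy']+f*q[1]/q[2]])
def tri(l):
    A=0;b=0
    for c,u,v in l:
        o,d=ray(c,u,v); d=d/np.linalg.norm(d); P=np.eye(3)-np.outer(d,d); A=A+P; b=b+P@o
    return np.linalg.solve(A,b)
def crop(c,x0,y0,x1,y1,s,fn):
    im=cv2.cvtColor(c['image'],cv2.COLOR_RGB2BGR)[y0:y1,x0:x1]
    cv2.imwrite('pics/'+fn,cv2.resize(im,None,fx=s,fy=s,interpolation=cv2.INTER_CUBIC))
E
python3 - <<'E'
from h import *
np.set_printoptions(precision=4,suppress=True)
for n in ['scene','side','wrist']:
    c=snap(n,n+'0.png'); print(n,c['fovy'],c['cx'],c['cy']);print(np.array(c['T']))
print(ctrl.get_obs())
E
```

```text
pics
scene 45.58798101313877 274.9055079854605 210.68940653853835
[[-0.827   0.4299 -0.3623  0.9122]
 [ 0.5621  0.6173 -0.5505  0.7382]
 [-0.0131 -0.6589 -0.7521  1.0651]
 [ 0.      0.      0.      1.    ]]
side 47.71535550371999 283.4213538133271 210.07891170979906
[[ 0.999  -0.0264  0.0369  0.4046]
 [-0.0453 -0.6225  0.7813 -0.7913]
 [ 0.0023 -0.7822 -0.623   0.7579]
 [ 0.      0.      0.      1.    ]]
wrist 62.9014437197139 277.1868390232252 210.06960973254402
[[ 0.3539 -0.8912 -0.2837  0.3189]
 [-0.9353 -0.3376 -0.1061 -0.5984]
 [-0.0012  0.3029 -0.953   0.383 ]
 [ 0.      0.      0.      1.    ]]
{'t': 0.15, 'q': array([ 1.1781,  0.4693, -0.0486,  1.5334,  0.0241,  1.141 , -0.0823]), 'joint_velocities': array([ 0.0003, -0.0018, -0.0007, -0.0038, -0.0002,  0.001 , -0.0015]), 'joint_efforts': array([  0.0003, -50.8425,  -0.0814, -23.642 ,  -0.0615,   0.0356,
         0.0001]), 'tcp_pos': array([ 0.24  , -0.6304,  0.2217]), 'ee_rot': array([-2.586 ,  1.7824,  0.002 ]), 'contact_force': array([-0.2103, -0.0327,  1.0174]), 'moment': array([-0.0547, -0.0038,  0.0004]), 'opening': 0.08670658831867407}
```

View pics/scene0.png

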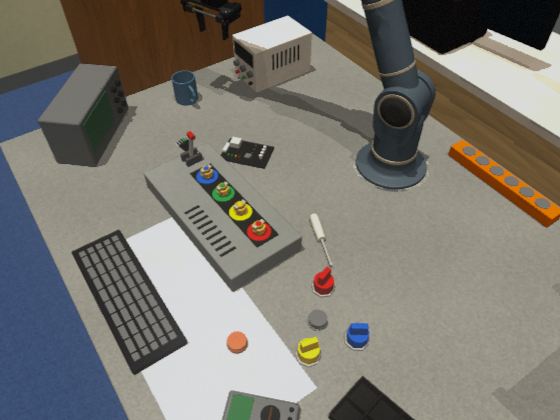

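View pics/side0.png

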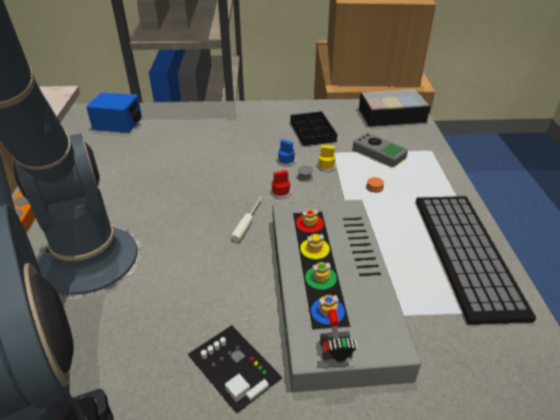

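View pics/wrist0.png

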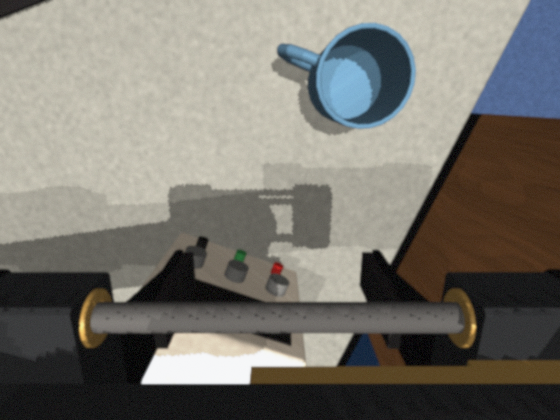

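Both views show the red, yellow and blue caps on the bench; there is no green one (the orange and grey discs are not wing caps). Next I'll enlarge the views.

```bash
python3 - <<'E'
from h import *
a=snap('scene'); b=snap('side')
crop(a,135,120,335,290,4,'a_bank.png')
crop(b,260,195,420,390,3,'b_bank.png')
crop(a,280,255,400,375,5,'a_caps.png')
crop(b,255,130,355,205,7,'b_caps.png')
E
```

```text
(no output)
```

View pics/a_bank.png

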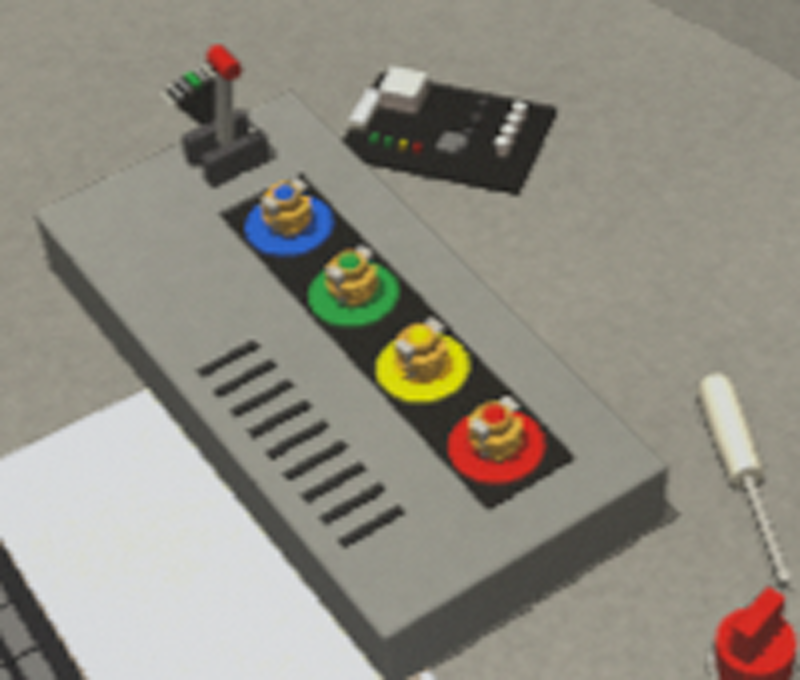

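View pics/b_bank.png

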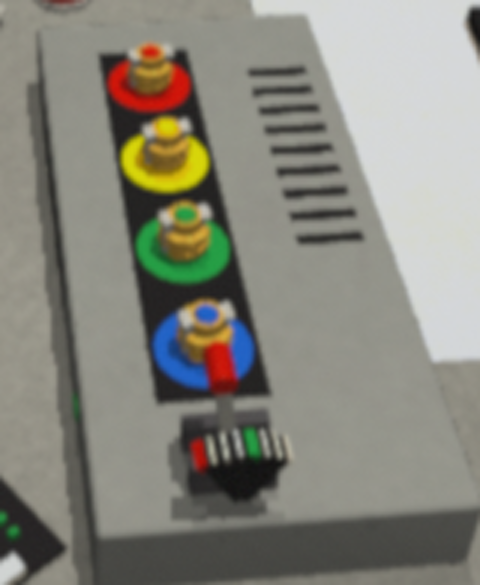

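View pics/a_caps.png

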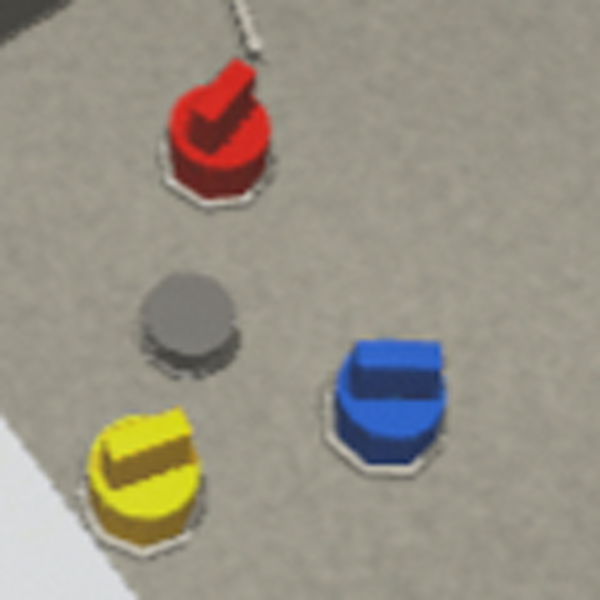

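View pics/b_caps.png

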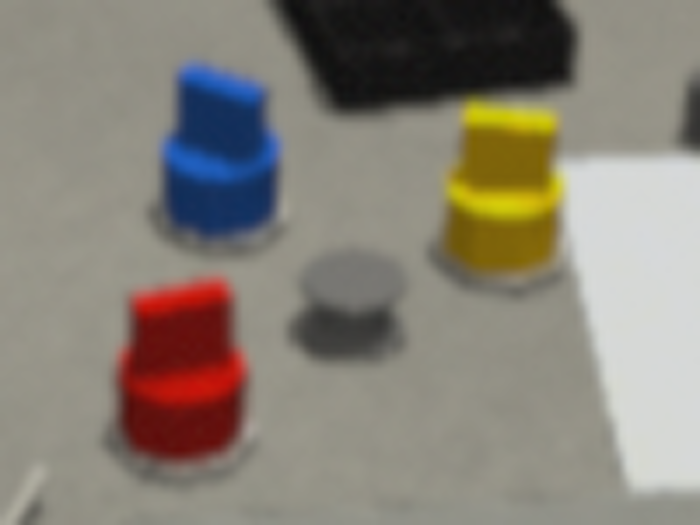

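```bash
cat > meas.py <<'E'
from h import *
from scipy.optimize import least_squares
np.set_printoptions(precision=4,suppress=True)
a=snap('scene'); b=snap('side')
A=lambda u,v:(135+u/4,120+v/4); B=lambda u,v:(260+u/3,195+v/3)
obs=[]
for (p,s,d) in [((-.11,.23,.06),(665,470),(40,28)),((.11,.23,.06),(385,640),(303,15)),((.11,-.23,.06),(38,215),(478,510)),((-.11,-.23,.06),(290,93),(98,537)),
 ((-.03,.15,.0915),(495,412),(150,52)),((-.03,.065,.0915),(421,338),(167,127)),((-.03,-.02,.0915),(349,263),(185,214)),((-.03,-.105,.0915),(284,193),(206,315))]:
    obs.append((p,A(*s),B(*d)))
def W(x,p):
    c,s=np.cos(x[2]),np.sin(x[2]); return np.array([x[0]+c*p[0]-s*p[1],x[1]+s*p[0]+c*p[1],p[2]])
def res(x):
    r=[]
    for p,s,d in obs:
        w=W(x,p); r+=list(proj(a,w)-s)+list(proj(b,w)-d)
    return np.array(r)
if __name__=='__main__':
    f=least_squares(res,[.5,0,0.]); print('bank',f.x); print(f.fun.reshape(-1,4))
    for n,y in zip('rygb',[.15,.065,-.02,-.105]): print(n,W(f.x,(-.03,y,.06)))
    print('pivot',W(f.x,(-.03,-.19,.078)))
    k=tri([(a,*A(224,62)),(b,*B(220,368))]);print('knob',k)
    for al in np.arange(0,1.3,.1): 
        w=W(f.x,(-.03+.07*np.sin(al-.61),-.19,.078+.07*np.cos(al-.61))); print(round(al,2),w,proj(a,w)-A(224,62),proj(b,w)-B(220,368))
    A2=lambda u,v:(280+u/5,255+v/5); B2=lambda u,v:(255+u/7,130+v/7)
    for n,s,d,e1,e2,g1,g2 in [('r',(223,92),(182,293),(199,118),(248,64),(135,299),(229,287)),('b',(398,354),(224,80),(356,353),(440,355),(186,65),(263,94)),('y',(147,433),(511,116),(108,447),(186,419),(464,110),(556,123))]:
        t=tri([(a,*A2(*s)),(b,*B2(*d))])
        d1=atz(a,*A2(*e2),.067)-atz(a,*A2(*e1),.067); d2=atz(b,*B2(*g2),.067)-atz(b,*B2(*g1),.067)
        print(n,t,atz(a,*A2(*s),.067)[:2],atz(b,*B2(*d),.067)[:2],'yaw',np.arctan2(d1[1],d1[0]),np.arctan2(d2[1],d2[0]),np.linalg.norm(d1),np.linalg.norm(d2))
E
python3 meas.py
```

```text
bank [ 0.539  -0.1129  0.0418]
[[ 0.4965 -1.7615 -1.4079 -1.2946]
 [-1.4922 -0.5683  1.0556 -1.6008]
 [-2.1734 -1.6115  1.8417 -1.9607]
 [ 0.057  -1.7966 -1.7264 -0.9813]
 [-1.046   0.2637 -0.226  -0.51  ]
 [-1.2396 -1.0437 -0.6284 -0.3044]
 [-0.6818 -0.7751 -0.6163 -0.5186]
 [-0.7442 -0.5593 -0.685  -0.998 ]]
r [0.5028 0.0357 0.06  ]
y [ 0.5064 -0.0493  0.06  ]
g [ 0.5099 -0.1342  0.06  ]
b [ 0.5135 -0.2191  0.06  ]
pivot [ 0.517 -0.304  0.078]
knob [ 0.5069 -0.3044  0.1458]
0.0 [ 0.477  -0.3057  0.1354] [ 8.9615 -1.2002] [-19.7891   5.1386]
0.1 [ 0.4829 -0.3055  0.1391] [ 7.0107 -1.3843] [-16.0576   3.4284]
0.2 [ 0.4891 -0.3052  0.1422] [ 4.9706 -1.3561] [-12.1174   1.9368]
0.3 [ 0.4957 -0.3049  0.1447] [ 2.8623 -1.1136] [-8.0134  0.6824]
0.4 [ 0.5024 -0.3046  0.1465] [ 0.7081 -0.6576] [-3.7925 -0.3192]
0.5 [ 0.5093 -0.3044  0.1476] [-1.4687  0.0087] [ 0.496  -1.0555]
0.6 [ 0.5163 -0.3041  0.148 ] [-3.6443  0.8796] [ 4.802  -1.5177]
0.7 [ 0.5233 -0.3038  0.1477] [-5.7946  1.9467] [ 9.0753 -1.7007]
0.8 [ 0.5302 -0.3035  0.1467] [-7.8954  3.1991] [13.2658 -1.603 ]
0.9 [ 0.537  -0.3032  0.1451] [-9.9229  4.6236] [17.3254 -1.227 ]
1.0 [ 0.5436 -0.3029  0.1427] [-11.8541   6.2046] [21.2079 -0.5787]
1.1 [ 0.5499 -0.3027  0.1398] [-13.6673   7.9246] [24.87    0.3325]
1.2 [ 0.5559 -0.3024  0.1362] [-15.3419   9.7643] [28.272   1.4939]
r [0.4457 0.2389 0.0646] [0.4459 0.2402] [0.4464 0.2347] yaw -2.8591973890276425 0.18232573969355664 0.039854395295530566 0.03577606116932966
b [0.4687 0.3926 0.0655] [0.4678 0.3933] [0.4699 0.3888] yaw 2.511168025851593 -0.6810769704448592 0.03685780836694494 0.03884873490167336
y [0.5825 0.3598 0.0652] [0.5814 0.3608] [0.5835 0.3558] yaw 2.903636288438592 -0.31276669725164996 0.0365574670127828 0.037508140384167735
```

```bash
sed -i 's#A=lambda u,v:(135+u/4,120+v/4); B=lambda u,v:(260+u/3,195+v/3)#A=lambda u,v:(134.6+u/4,119.6+v/4); B=lambda u,v:(259.7+u/3,194.7+v/3)#' meas.py
cat >> meas.py <<'E'
    print('green mark',tri([(a,*A(194,79)),(b,*B(251,443))]),'redmark', tri([(a,*A(217,68)),(b,*B(199,455))]))
    crop(a,165,120,220,175,10,'a_lev.png'); crop(b,310,310,370,370,10,'b_lev.png')
E
python3 meas.py | grep -v '^[01]\.'
```

```text
bank [ 0.5388 -0.1131  0.0419]
[[ 0.9231 -1.4554 -1.2041 -0.9391]
 [-1.0513 -0.2758  1.2739 -1.2471]
 [-1.7284 -1.2852  2.0377 -1.5479]
 [ 0.4908 -1.4625 -1.5606 -0.5634]
 [-0.6123  0.5712 -0.0229 -0.1493]
 [-0.8044 -0.7299 -0.4305  0.0646]
 [-0.2454 -0.4556 -0.4243 -0.1394]
 [-0.3068 -0.2347 -0.4995 -0.6062]]
r [0.5026 0.0355 0.06  ]
y [ 0.5061 -0.0495  0.06  ]
g [ 0.5097 -0.1344  0.06  ]
b [ 0.5132 -0.2193  0.06  ]
pivot [ 0.5168 -0.3042  0.078 ]
knob [ 0.5069 -0.305   0.1471]
r [0.4457 0.2389 0.0646] [0.4459 0.2402] [0.4464 0.2347] yaw -2.8591973890276425 0.18232573969355664 0.039854395295530566 0.03577606116932966
b [0.4687 0.3926 0.0655] [0.4678 0.3933] [0.4699 0.3888] yaw 2.511168025851593 -0.6810769704448592 0.03685780836694494 0.03884873490167336
y [0.5825 0.3598 0.0652] [0.5814 0.3608] [0.5835 0.3558] yaw 2.903636288438592 -0.31276669725164996 0.0365574670127828 0.037508140384167735
green mark [ 0.5215 -0.333   0.1188] redmark [ 0.4968 -0.3378  0.1149]
```

```bash
python3 -c "
import cv2,numpy as np
a=cv2.imread('pics/a_lev.png');b=cv2.imread('pics/b_lev.png')
a=cv2.resize(a,(390,390));b=cv2.resize(b,(390,390));cv2.imwrite('pics/lev.png',np.hstack([a,b]))"
```

```text
(no output)
```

View pics/lev.png

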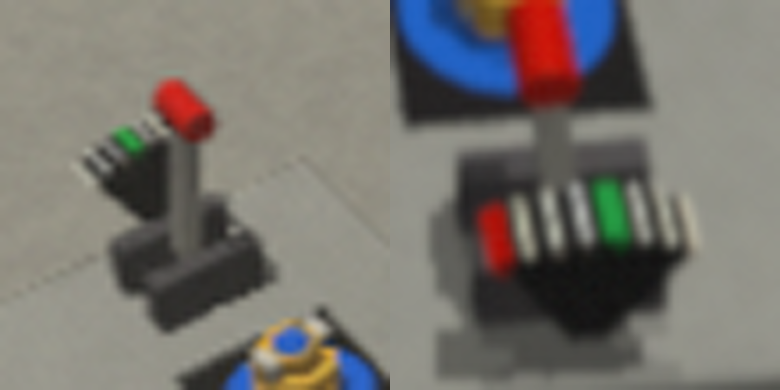

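{"name": "play_rows", "arguments": {"increments": [[8.7,0,0,2,0,0,0],[8.7,2,2.5,1,0,0,-0.03],[8.7,2.5,3,0,0,0,-0.03],[8.7,2.5,3,0,0,0,-0.03],[8.7,2.5,3,0,0,0,-0.03],[8.7,2.5,3,0,0,0,-0.03],[8.7,2.5,3,0,0,0,-0.03],[7,2.5,3,0,0,0,-0.03],[6,2.5,3,0,0,0,-0.03],[5,2.5,3,0,0,0,-0.03],[5,2.5,3,0,0,0,-0.03],[5,2.2,3.1,0,0,0,-0.02]]}}

```text
t: 1.45
tcp_pos: [0.5086, -0.3032, 0.2529]
ee_rot: [-2.268, 2.173, -0.002]
contact_force: [0.1, 0.5, -0.7]
opening: 0.0614
```

```bash
cat > st.py <<'E'
from h import *
np.set_printoptions(precision=4,suppress=True)
def st():
    o=ctrl.get_obs(); m=R.from_rotvec(o['ee_rot']).as_matrix()
    print('t',round(o['t'],2),'tcp',o['tcp_pos'],'psi',round(np.arctan2(m[1,0],m[0,0]),4),'zax',m[:,2],'F',o['contact_force'],'op',round(o['opening'],4),'q7',round(o['q'][6],3))
if __name__=='__main__': st()
E
python3 - <<'E'
from st import *
st(); c=snap('wrist','w1.png')
E
```

```text
t 1.45 tcp [ 0.5086 -0.3032  0.2529] psi -1.5282 zax [ 0.0009 -0.0005 -1.    ] F [ 0.1207  0.5213 -0.6683] op 0.0614 q7 -1.111
```

View pics/w1.png

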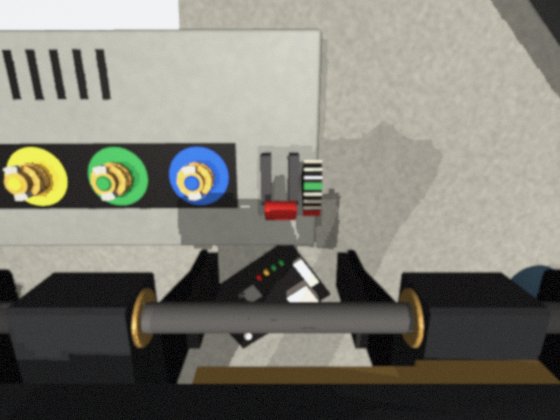

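```bash
python3 - <<'E'
from st import *
c=snap('wrist')
crop(c,0,130,330,260,2.4,'w1c.png')
print('knob',atz(c,281,211,.147),'blue',atz(c,194,181,.0915),'green',atz(c,103,184,.0915),'yel',atz(c,14,186,.0915),'corner',atz(c,320,31,.06))
E
```

```text
knob [ 0.5135 -0.2938  0.147 ] blue [ 0.5217 -0.2099  0.0915] green [ 0.514  -0.1219  0.0915] yel [ 0.5074 -0.0354  0.0915] corner [ 0.6635 -0.3222  0.06  ]
```

View pics/w1c.png

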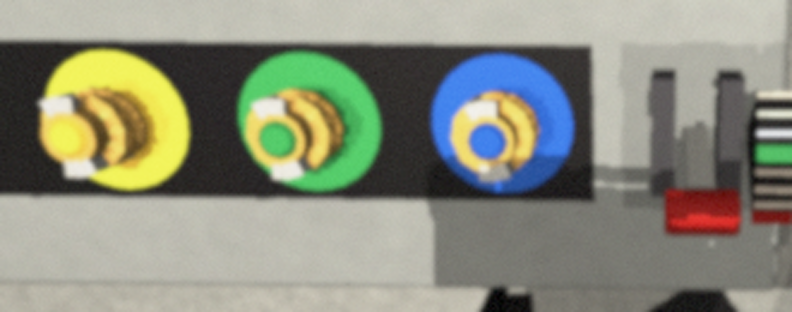

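```bash
python3 - <<'E'
from st import *
st();c=snap('wrist')
crop(c,0,130,330,260,2.4,'w2c.png')
import pickle; pickle.dump(c,open('w2.pkl','wb'))
E
```

```text
t 1.55 tcp [ 0.5122 -0.2967  0.2529] psi -1.5143 zax [ 0.0032  0.0038 -1.    ] F [ 0.0338 -0.0054  0.1927] op 0.0549 q7 -1.107
```

View pics/w2c.png

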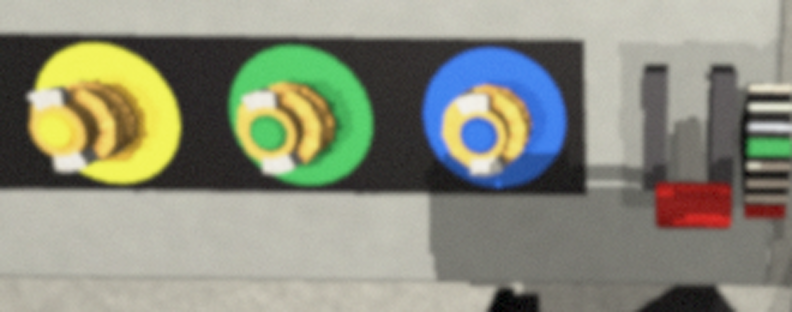

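```bash
python3 - <<'E'
from st import *
import pickle; c=pickle.load(open('w2.pkl','rb'))
st()
C=lambda u,v:(u/2.4-.3,129.7+v/2.4)
for n,u,v,z in [('knob',693,205,.147),('b',478,134,.0915),('g',268,132,.0915),('y',53,129,.0915)]: print(n,atz(c,*C(u,v),z))
print(C(693,205),proj(c,[.5069,-.305,.147]))
E
```

```text
t 1.6 tcp [ 0.5097 -0.3008  0.2527] psi -1.519 zax [ 0.0012  0.0012 -1.    ] F [ 1.1064 -0.0184  0.2666] op 0.0527 q7 -1.105
knob [ 0.5081 -0.3034  0.147 ]
b [ 0.5151 -0.2179  0.0915]
g [ 0.5113 -0.1335  0.0915]
y [ 0.5077 -0.0471  0.0915]
(288.45, 215.11666666666667) [290.3258 216.572 ]
```

{"name": "play_rows", "arguments": {"increments": [[5,0,0,-2,0,0,0],[5,0,0,-3,0,0,0],[5,0,0,-3,0,0,0],[5,0,0,-2,0,0,0],[5,0,0,-1,0,0,0],[5,0,0,-0.7,0,0,0],[5,0,0,0,0,0,0],[5,0,0,0,0,0,0]]}}

```text
t: 2.27
tcp_pos: [0.5077, -0.3057, 0.1365]
ee_rot: [-2.269, 2.173, -0.003]
contact_force: [0.2, -0.2, 0.6]
opening: 0.0501
```

```bash
python3 - <<'E'
from st import *
st(); a=snap('scene');b=snap('side');c=snap('wrist','w3.png')
crop(a,140,95,240,195,4,'t1.png');crop(b,290,290,390,390,4,'t2.png')
x=cv2.imread('pics/t1.png');y=cv2.imread('pics/t2.png');cv2.imwrite('pics/t3.png',np.hstack([x,y]))
E
```

```text
t 2.27 tcp [ 0.5077 -0.3057  0.1365] psi -1.5277 zax [ 0.0014 -0.001  -1.    ] F [ 0.2113 -0.2431  0.5681] op 0.0501 q7 -1.128
```

View pics/t3.png

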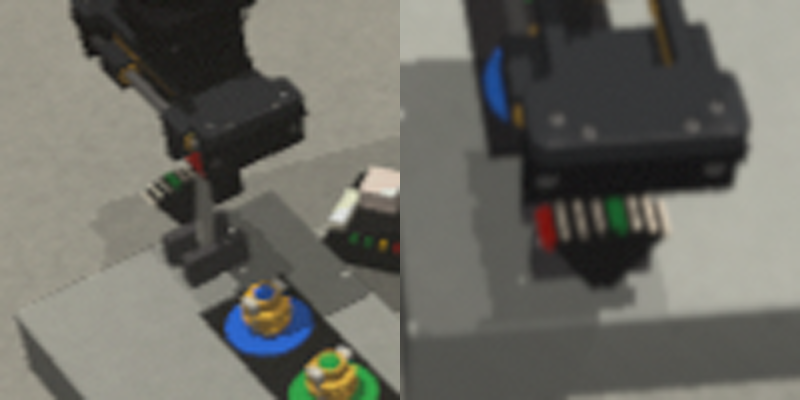

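View pics/w3.png

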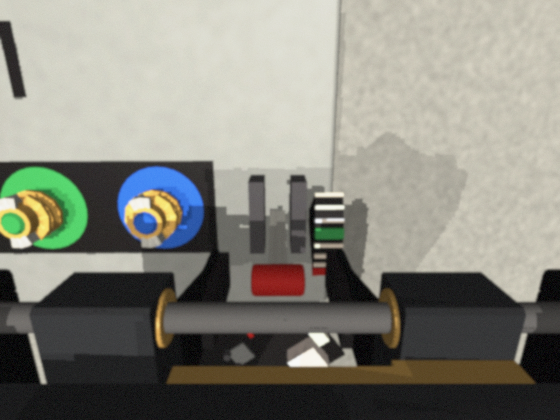

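The knob (wrist view, about 278,280) sits centrally between the fingers, so I close on it.

{"name": "play_rows", "arguments": {"increments": [[3,0,0,0,0,0,0],[2,0,0,0,0,0,0],[2,0,0,0,0,0,0],[2,0,0,0,0,0,0],[2,0,0,0,0,0,0],[2,0,0,0,0,0,0]], "grip_force": 10}}

```text
t: 2.92
tcp_pos: [0.5073, -0.3057, 0.1358]
ee_rot: [2.269, -2.172, 0.002]
contact_force: [0.8, -1.2, 0.8]
opening: 0.0258
```

```bash
python3 -c "
from st import *
st()
a0=np.arcsin(( .507-.517)/.07)+.61
for a in np.arange(.47,-.12,-.06): print(round(a,2),.07*np.sin(a-.61)*1e2,7*np.cos(a-.61))"
```

```text
t 2.92 tcp [ 0.5073 -0.3057  0.1358] psi -1.5274 zax [ 0.0007 -0.0013 -1.    ] F [ 0.8152 -1.2025  0.8149] op 0.0258 q7 -1.129
0.47 -0.9768018025096555 6.93151197348846
0.41 -1.3906853155654286 6.860466044888692
0.35 -1.799563863245086 6.764729846941592
0.29 -2.201965924312825 6.644647926577086
0.23 -2.5964432858908792 6.500652449035572
0.17 -2.9815762554619973 6.333261642539743
0.11 -3.3559787702294215 6.143077933232609
0.05 -3.718303385446184 5.930785777093913
-0.01 -4.067246123761136 5.697149196637737
-0.07 -4.401551168129281 5.443009031256495
```

{"name": "play_rows", "arguments": {"increments": [[2,-0.4,0,-0.07,0,0,0],[2,-0.4,0,-0.1,0,0,0],[2,-0.4,0,-0.12,0,0,0],[2,-0.4,-0.05,-0.14,0,0,0],[2,-0.4,0,-0.17,0,0,0],[2,-0.4,-0.05,-0.19,0,0,0],[2,-0.36,0,-0.21,0,0,0],[2,-0.35,0,-0.23,0,0,0],[2,-0.3,0,-0.2,0,0,0],[2,0,0,0,0,0,0]]}}

```text
t: 3.75
tcp_pos: [0.4748, -0.3071, 0.1228]
ee_rot: [-2.268, 2.172, -0.009]
contact_force: [3.2, -4.3, 5.2]
opening: 0.0259
```

```bash
python3 - <<'E'
from st import *
st(); a=snap('scene');b=snap('side');c=snap('wrist','w4.png')
crop(a,140,95,240,195,4,'t1.png');crop(b,290,290,390,390,4,'t2.png')
x=cv2.imread('pics/t1.png');y=cv2.imread('pics/t2.png');cv2.imwrite('pics/t4.png',np.hstack([x,y]))
E
```

```text
t 3.75 tcp [ 0.4748 -0.3071  0.1228] psi -1.5273 zax [ 0.0052 -0.003  -1.    ] F [ 3.2148 -4.2766  5.2053] op 0.0259 q7 -1.1
```

View pics/w4.png

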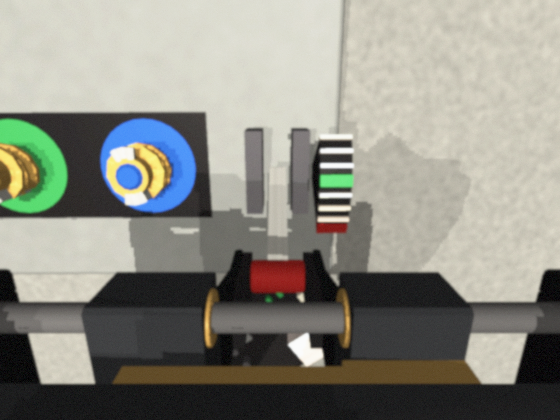

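{"name": "play_rows", "arguments": {"increments": [[2,-0.2,0,-0.1,0,0,0],[2,-0.1,0,-0.1,0,0,0],[2,0,0,0,0,0,0],[2,0,0,0,0,0,0]]}}

```text
t: 4.23
tcp_pos: [0.4745, -0.3072, 0.1224]
ee_rot: [-2.267, 2.169, -0.016]
contact_force: [5.7, -4.0, 10.1]
opening: 0.0257
```

```bash
python3 -c "
from st import *
st()"
```

```text
t 4.23 tcp [ 0.4745 -0.3072  0.1224] psi -1.5264 zax [ 0.01   -0.0044 -0.9999] F [ 5.6995 -3.9663 10.0611] op 0.0257 q7 -1.098
```

{"name": "play_rows", "arguments": {"increments": [[2,0.15,0,0.15,0,0,0],[3.4,0,0,0,0,0,0],[3.6,0,0,0,0,0,0],[3.6,0,0,0,0,0,0],[3.6,0,0,0.5,0,0,0],[3.6,0,0,2,0,0,0],[4,0,0,3,0,0,0],[5,0,0,3,0,0,0],[6,0,0,3,0,0,0],[6,0,0,1,0,0,0],[6,0,0,0,0,0,0]]}}

```text
t: 5.15
tcp_pos: [0.4727, -0.3061, 0.2485]
ee_rot: [-2.269, 2.171, -0.007]
contact_force: [-0.2, -0.4, 0.9]
opening: 0.0564
```

```bash
python3 - <<'E'
from st import *
st(); a=snap('scene','s5.png');b=snap('side','d5.png');c=snap('wrist','w5.png')
crop(a,140,95,240,195,4,'t1.png');crop(b,290,290,390,390,4,'t2.png')
x=cv2.imread('pics/t1.png');y=cv2.imread('pics/t2.png');cv2.imwrite('pics/t5.png',np.hstack([x,y]))
crop(a,280,255,400,375,5,'a_caps1.png')
crop(b,255,130,355,205,7,'b_caps1.png')
E
```

```text
t 5.15 tcp [ 0.4727 -0.3061  0.2485] psi -1.5269 zax [ 0.0042 -0.0023 -1.    ] F [-0.1905 -0.4472  0.9273] op 0.0564 q7 -1.071
```

View pics/t5.png

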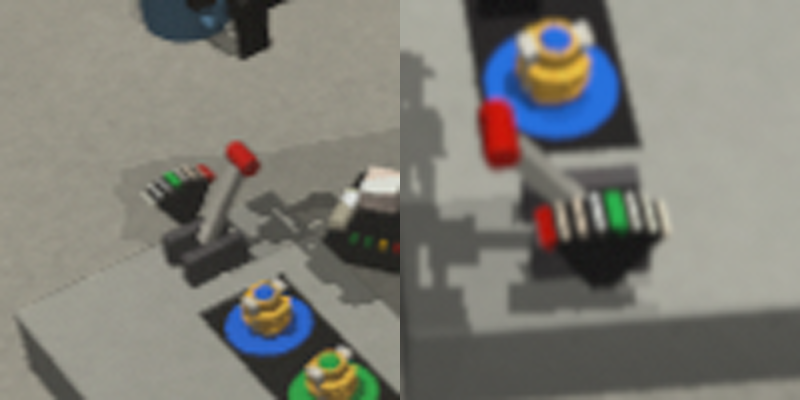

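View pics/w5.png

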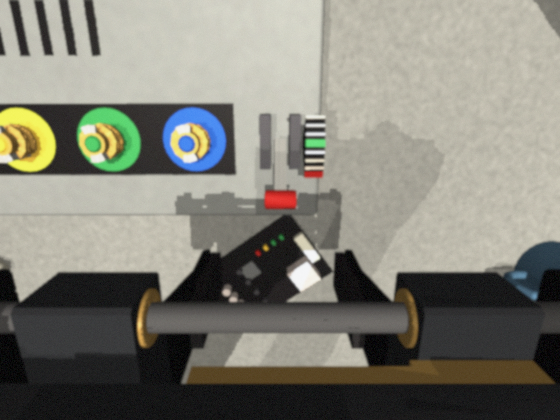

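View pics/a_caps1.png

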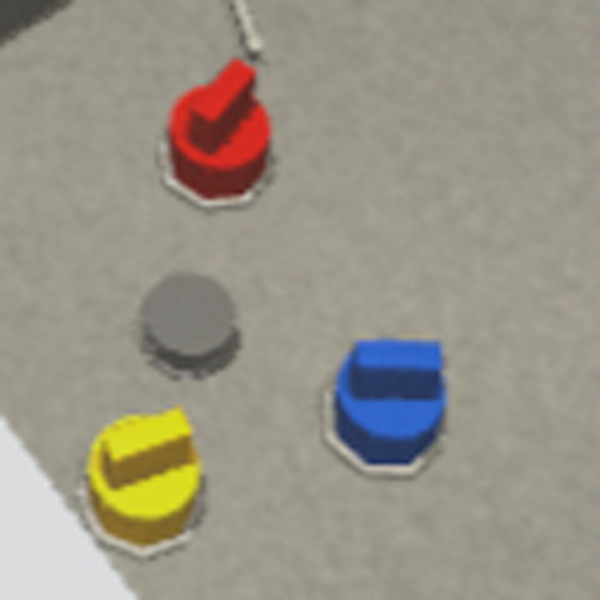

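View pics/b_caps1.png

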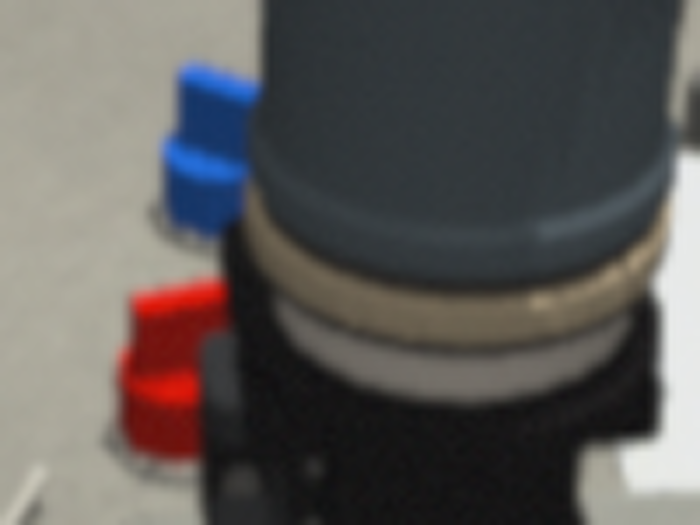

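Lever is at off: the knob in the side view is at (315,323), against (313.5,323) predicted for a=0, and it didn't move when pushed further. The caps haven't moved. I go to hover over the red cap.

{"name": "play_rows", "arguments": {"increments": [[6,0,1,0,0,0,0.06],[6,0.1,2,0,0,0,0.12],[6,0.1,2,0,0,0,0.12],[6,0.1,2,0,0,0,0.12],[6,0.1,2,0,0,0,0.12],[6,0.1,2,0,0,0,0.12],[6,0.1,2,0,0,0,0.12],[6,0.1,2,0,0,0,0.12],[6,0.1,2,0,0,0,0.12],[6,0.1,2,0,0,0,0.12],[6,0,2,0,0,0,0.12],[6,0,2,0,0,0,0.12]]}}

```text
t: 6.3
tcp_pos: [0.4791, -0.0747, 0.2435]
ee_rot: [-3.133, 0.221, 0.007]
contact_force: [0.3, 0.7, -0.4]
opening: 0.0599
```

{"name": "play_rows", "arguments": {"increments": [[6,0,2,0,0,0,0.12],[6,-0.1,2,0,0,0,0.12],[6,-0.2,2,0,0,0,0.12],[6,-0.2,2,0,0,0,0.12],[6,-0.2,2,0,0,0,0.12],[6,-0.3,2,0,0,0,0.12],[6,-0.3,2,0,0,0,0.12],[6,-0.3,2,0,0,0,0.12],[6,-0.3,2,0,0,0,0.12],[6,-0.3,2,0,0,0,0.12],[6,-0.3,2,0,0,0,0.12],[6,-0.3,2,0,0,0,0.12]]}}

```text
t: 7.3
tcp_pos: [0.4511, 0.1645, 0.2438]
ee_rot: [-2.5, -1.899, 0.006]
contact_force: [0.5, 0.1, -0.4]
opening: 0.0601
```

{"name": "play_rows", "arguments": {"increments": [[6,-0.3,2,-1,0,0,0.12],[6,-0.3,2,-1,0,0,0.12],[6,-0.2,2,-1,0,0,0.12],[6,-0.1,1,0,0,0,0.1],[6,0,0,0,0,0,0],[6,0,0,0,0,0,0],[6,0,0,0,0,0,0]]}}

```text
t: 7.88
tcp_pos: [0.4435, 0.2329, 0.2149]
ee_rot: [-2.014, -2.411, 0.003]
contact_force: [0.4, 0.0, -0.4]
opening: 0.0599
```

```bash
python3 - <<'E'
from st import *
st(); c=snap('wrist','w6.png'); print(c['T']); st()
E
```

```text
t 7.88 tcp [0.4435 0.2329 0.2149] psi 1.7498 zax [-0.0018 -0.0011 -1.    ] F [ 0.3689  0.0345 -0.3878] op 0.0599 q7 0.899
[[-0.176   0.9385  0.2971  0.3617]
 [ 0.9844  0.1682  0.052   0.2205]
 [-0.0012  0.3016 -0.9534  0.3764]
 [ 0.      0.      0.      1.    ]]
t 7.93 tcp [0.4437 0.2328 0.2152] psi 1.7496 zax [-0.001 -0.001 -1.   ] F [-0.4147  0.2012  0.2589] op 0.0599 q7 0.9
```

View pics/w6.png

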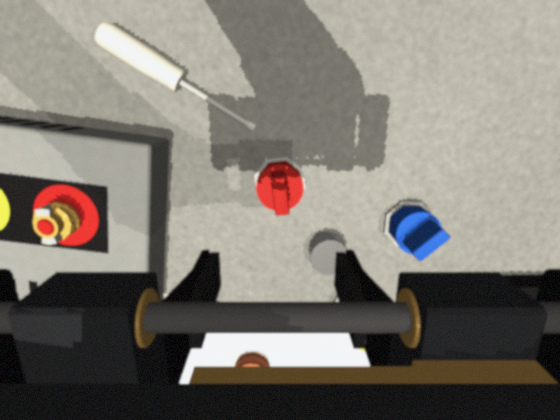

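```bash
python3 - <<'E'
from st import *
import pickle
c=snap('wrist');pickle.dump(c,open('w6.pkl','wb'))
crop(c,240,145,320,225,6,'t1.png');crop(c,10,165,110,265,4.8,'t2.png')
x=cv2.imread('pics/t1.png');y=cv2.imread('pics/t2.png')
cv2.imwrite('pics/t6.png',np.hstack([cv2.resize(x,(400,400)),cv2.resize(y,(400,400))]))
E
```

```text
(no output)
```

View pics/t6.png

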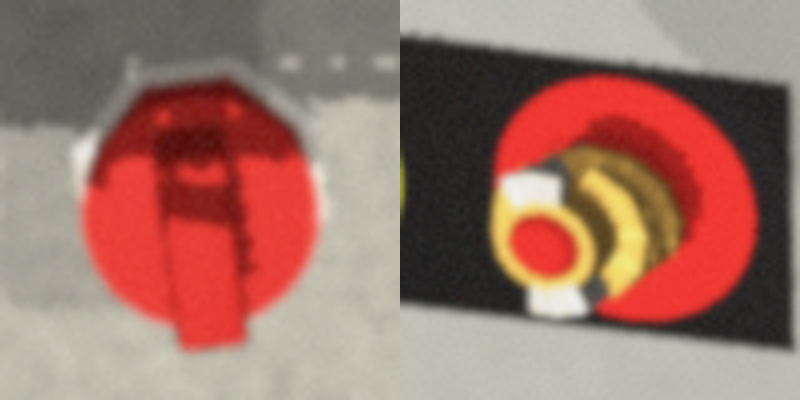

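```bash
python3 - <<'E'
from st import *
import pickle
c=pickle.load(open('w6.pkl','rb'))
L=lambda u,v:(240+u/5-.4,145+v/5-.4)
print('wing',atz(c,*L(203,255),.067)); d=atz(c,*L(213,346),.067)-atz(c,*L(197,168),.067); print(np.linalg.norm(d),np.arctan2(d[1],d[0]))
for s in (158,180),(246,342): pass
e1=atz(c,*L(246,342),.067)-atz(c,*L(237,200),.067); print(np.arctan2(e1[1],e1[0]))
e1=atz(c,*L(180,350),.067)-atz(c,*L(162,200),.067); print(np.arctan2(e1[1],e1[0]))
print('post',atz(c,45.3,225.5,.0915))
# predicted wing outline for candidate
def quad(x,y,yaw):
    q=[]
    for sx,sy in [(1,1),(1,-1),(-1,-1),(-1,1)]:
        p=np.array([x,y,.067])+R.from_euler('z',yaw).apply([sx*.019,sy*.007,0]); u=proj(c,p); q.append(((u-[240,145]+.4)*5).round())
    return np.array(q)
print(quad(.4445,.2385,.235)); print(quad(.4455,.238,.27))
E
```

```text
wing [0.4442 0.2376 0.067 ]
0.03458672962214894 0.2663259731000161
0.24712572616736805
0.2888052834546519
post [0.5013 0.0365 0.0915]
[[250. 352.]
 [176. 356.]
 [164. 160.]
 [240. 155.]]
[[250. 355.]
 [176. 361.]
 [157. 166.]
 [233. 159.]]
```

{"name": "play_rows", "arguments": {"increments": [[6,0.1,0.5,-2,0,0,0.08],[5,0,0,-3,0,0,0],[5,0,0,-3,0,0,0],[5,0,0,-3,0,0,0],[5,0,0,-3,0,0,0],[5,0,0,-2,0,0,0],[5,0,0,-1,0,0,0],[5,0,0,-0.3,0,0,0],[5,0,0,0,0,0,0],[5,0,0,0,0,0,0]]}}

```text
t: 8.82
tcp_pos: [0.4456, 0.2396, 0.0439]
ee_rot: [1.912, 2.491, 0.003]
contact_force: [0.5, -0.4, 0.2]
opening: 0.0499
```

```bash
python3 - <<'E'
from st import *
st(); c=snap('wrist','w7.png')
E
```

```text
t 8.82 tcp [0.4456 0.2396 0.0439] psi 1.8323 zax [ 0.002  0.001 -1.   ] F [ 0.4735 -0.4191  0.2144] op 0.0499 q7 0.724
```

View pics/w7.png

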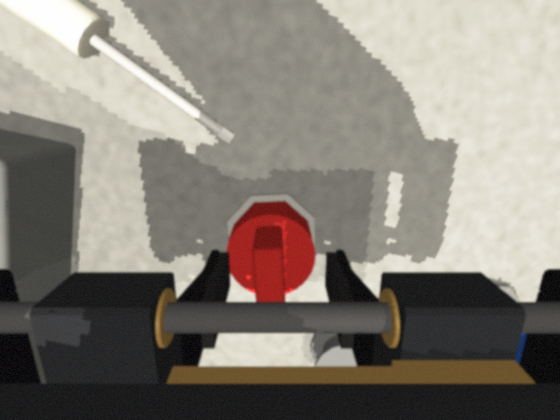

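{"name": "play_rows", "arguments": {"increments": [[3,0,0,-0.1,0,0,0],[1,0,0,0,0,0,0],[0.5,0,0,0,0,0,0],[0.5,0,0,0,0,0,0],[0.5,0,0,0,0,0,0],[0.5,0,0,0,0,0,0],[0.5,0,0,0,0,0,0]], "grip_force": 25}}

```text
t: 9.45
tcp_pos: [0.4446, 0.239, 0.0418]
ee_rot: [1.912, 2.493, -0.001]
contact_force: [-0.2, -0.8, 0.5]
opening: 0.0141
```

```bash
python3 - <<'E'
from st import *
st(); c=snap('wrist'); crop(c,180,160,380,320,4,'w8.png')
E
```

```text
t 9.45 tcp [0.4446 0.239  0.0418] psi 1.8329 zax [-0.0002 -0.0003 -1.    ] F [-0.1542 -0.7551  0.4919] op 0.0141 q7 0.722
```

View pics/w8.png

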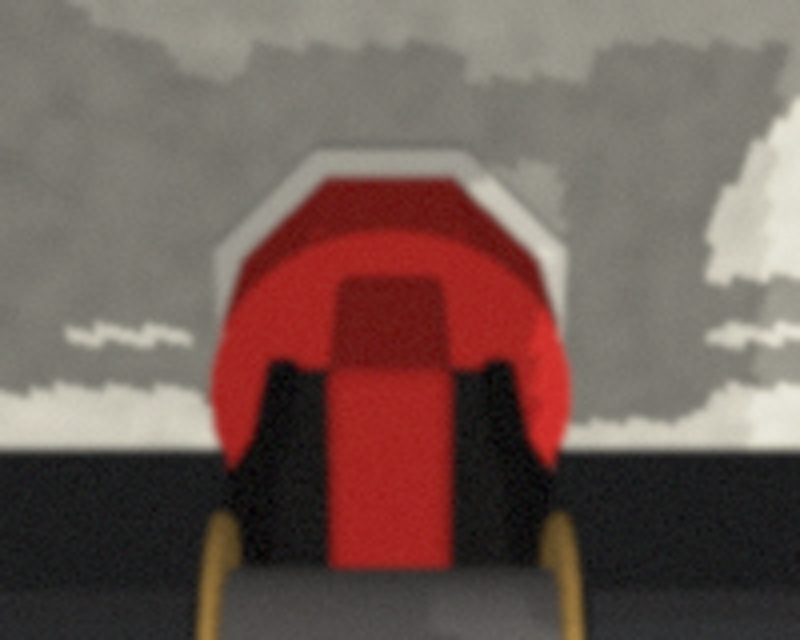

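```bash
cat > off.py <<'E'
from st import *
def endoff(u,v,ztip=.067-.057):
    # wing near end pixel; returns offset of cap axis from tool axis along camera side direction (mm)
    o=ctrl.get_obs(); c=snap('wrist'); m=R.from_rotvec(o['ee_rot']).as_matrix()
    p=atz(c,u,v,.067+ztip)-o['tcp_pos']; d=m.T@p; print('tool frame mm',d*1e3,'axis offset toward camera(-y)',-d[1]*1e3-19)
if __name__=='__main__':
    import sys; endoff(*map(float,sys.argv[1:3]),float(sys.argv[3]) if len(sys.argv)>3 else 0.)
E
python3 off.py 277.1 251.6 0
```

```text
tool frame mm [  1.902  -20.5624 -25.2347] axis offset toward camera(-y) 1.5623831839725177
```

{"name": "play_rows", "arguments": {"increments": [[0.5,0,0,1,0,0,0],[0.5,0,0,2,0,0,0],[0.5,0,0,3,0,0,0],[0.5,0,0,3,0,0,0],[0.5,0.3,-1,3,0,0,-0.05],[0.5,0.5,-2,2,0,0,-0.1],[0.5,0.5,-2,1,0,0,-0.1],[0.5,0.5,-2,0,0,0,-0.1],[0.5,0.5,-2,0,0,0,-0.1],[0.5,0.5,-2,0,0,0,-0.1],[0.5,0.5,-2,0,0,0,-0.1],[0.5,0.5,-2,0,0,0,-0.1]]}}

```text
t: 10.55
tcp_pos: [0.4825, 0.0885, 0.1924]
ee_rot: [2.696, 1.613, 0.001]
contact_force: [0.3, -0.4, -1.6]
opening: 0.0135
```

{"name": "play_rows", "arguments": {"increments": [[0.5,0.5,-2,0,0,0,-0.1],[0.5,0.5,-2,0,0,0,-0.1],[0.5,0.5,-1.2,0,0,0,-0.1],[0.5,0.4,0,0,0,0,-0.07],[0.5,0,0,0,0,0,0],[0.5,0,0,0,0,0,0],[0.5,0,0,0,0,0,0]]}}

```text
t: 11.13
tcp_pos: [0.5012, 0.0381, 0.192]
ee_rot: [-2.942, -1.101, -0.0]
contact_force: [0.5, 0.5, -1.1]
opening: 0.0139
```

```bash
python3 - <<'E'
from st import *
st(); c=snap('wrist','w9.png'); a=snap('scene'); b=snap('side');st()
crop(a,200,150,300,250,4,'t1.png');crop(b,260,130,360,230,4,'t2.png')
x=cv2.imread('pics/t1.png');y=cv2.imread('pics/t2.png');cv2.imwrite('pics/t9.png',np.hstack([x,y]))
E
```

```text
t 11.13 tcp [0.5012 0.0381 0.192 ] psi 0.7161 zax [-0.0001  0.0005 -1.    ] F [ 0.5198  0.4793 -1.1067] op 0.0139 q7 0.361
t 11.28 tcp [0.5013 0.0378 0.1919] psi 0.715 zax [-0.0001  0.0002 -1.    ] F [-0.016  -0.0572 -0.8986] op 0.0137 q7 0.36
```

View pics/t9.png

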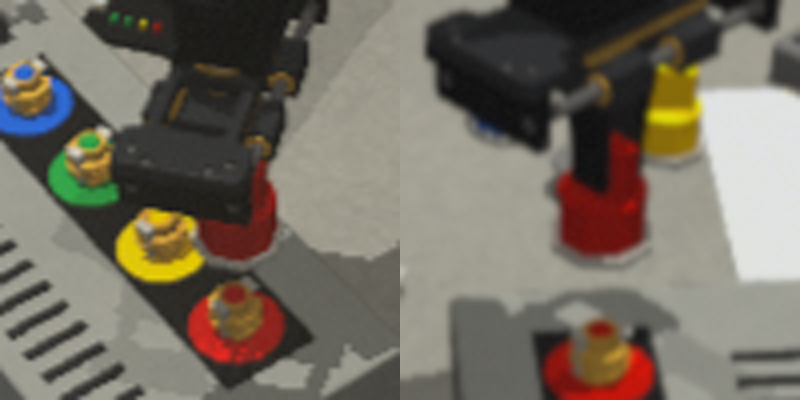

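View pics/w9.png

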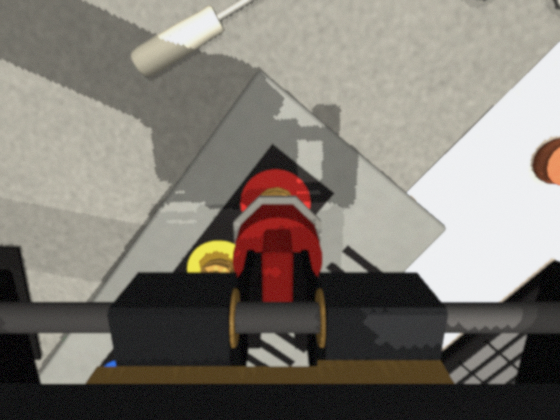

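```bash
python3 - <<'E'
from st import *
a=snap('scene'); b=snap('side'); o=ctrl.get_obs(); t=o['tcp_pos']
for n,c,x0,y0 in [('scene',a,200,150),('side',b,260,130)]:
    f=lambda p:(proj(c,p)-[x0,y0]+.4)*4+([400,0] if n=='side' else [0,0])
    ring=np.array([f([t[0]+.027*np.cos(th),t[1]+.027*np.sin(th),t[2]-.0418]) for th in np.linspace(0,6.28,60)])
    print(n,'ring',ring.min(0),ring.max(0),'tcp spot',f([t[0],t[1],.0915]),'post est',f([.5025,.0368,.0915]))
crop(a,230,195,290,255,10,'t1.png');crop(b,290,170,350,230,10,'t2.png')
x=cv2.imread('pics/t1.png');y=cv2.imread('pics/t2.png');cv2.imwrite('pics/t10.png',cv2.resize(np.hstack([x,y]),None,fx=.66,fy=.66))
E
```

```text
scene ring [188.1218 201.8695] [276.3759 267.9578] tcp spot [235.8484 295.585 ] post est [233.7747 295.5718]
side ring [552.0488 213.8497] [651.7419 272.6452] tcp spot [597.9647 326.856 ] post est [599.991  327.6513]
```

View pics/t10.png

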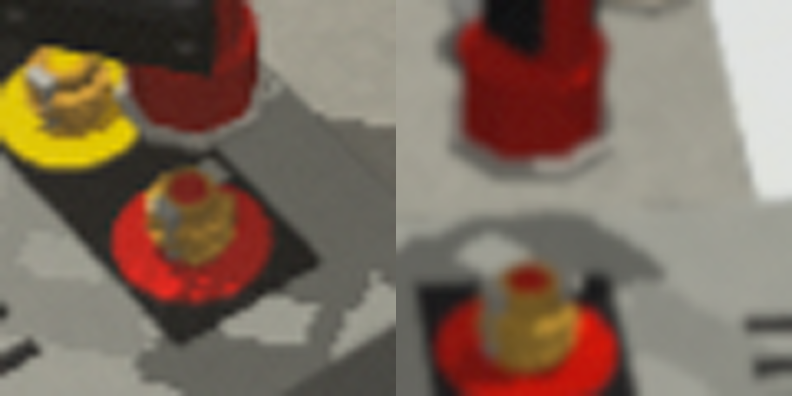

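{"name": "play_rows", "arguments": {"increments": [[0.5,0.1,-0.1,-1.5,0,0,0],[0.5,0,0,-2,0,0,0],[0.5,0,0,-1.2,0,0,0],[0.5,0,0,0,0,0,0],[0.5,0,0,0,0,0,0]]}}

```text
t: 11.8
tcp_pos: [0.5022, 0.0364, 0.1444]
ee_rot: [-2.943, -1.097, 0.002]
contact_force: [-0.8, -0.1, -0.4]
opening: 0.0138
```

```bash
python3 - <<'E'
from st import *
a=snap('scene'); b=snap('side'); st()
crop(a,230,195,290,255,10,'t1.png');crop(b,280,180,340,240,10,'t2.png')
x=cv2.imread('pics/t1.png');y=cv2.imread('pics/t2.png');cv2.imwrite('pics/t11.png',cv2.resize(np.hstack([x,y]),None,fx=.66,fy=.66))
E
```

```text
t 11.9 tcp [0.5033 0.0365 0.1456] psi 0.7133 zax [ 0.0014  0.0004 -1.    ] F [ 0.4007  1.2745 -1.5383] op 0.0137 q7 0.312
```

View pics/t11.png

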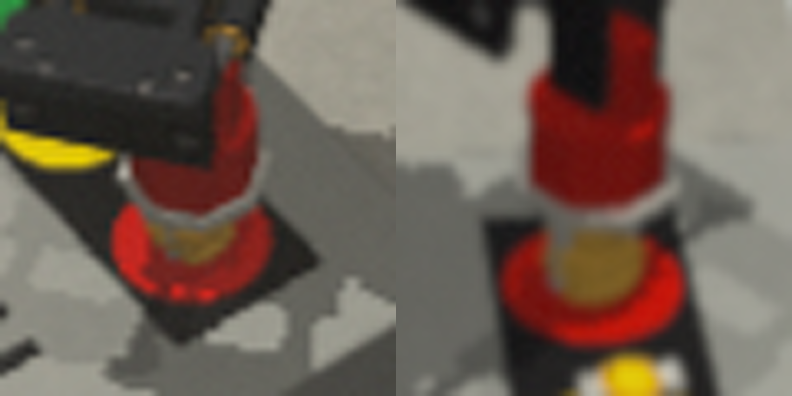

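{"name": "play_rows", "arguments": {"increments": [[0.5,0,0,-0.7,0,0,0],[0.5,0,0,-0.7,0,0,0],[0.5,0,0,-0.5,0,0,0],[0.5,0,0,-0.3,0,0,0],[0.5,0,0,-0.3,0,0,0],[0.5,0,0,-0.2,0,0,0],[0.5,0,0,0,0,0,0],[0.5,0,0,0,0,0,0]]}}

```text
t: 12.57
tcp_pos: [0.5027, 0.0354, 0.1173]
ee_rot: [2.944, 1.096, -0.001]
contact_force: [2.5, -2.8, -2.2]
opening: 0.014
```

```bash
python3 st.py
```

```text
t 12.57 tcp [0.5027 0.0354 0.1173] psi 0.7126 zax [-0.0002 -0.0006 -1.    ] F [ 2.5459 -2.7863 -2.2075] op 0.014 q7 0.281
```

{"name": "play_rows", "arguments": {"increments": [[0.5,0,0,-0.15,0,0,0],[0.5,0,0,-0.1,0,0,0],[0.5,0,0,0,0,0,0],[0.5,0,0,0,0,0,0]]}}

```text
t: 12.9
tcp_pos: [0.5029, 0.0356, 0.1162]
ee_rot: [2.943, 1.095, -0.0]
contact_force: [-1.7, -3.2, 6.1]
opening: 0.0137
```

```bash
python3 st.py
```

```text
t 12.9 tcp [0.5029 0.0356 0.1162] psi 0.7126 zax [ 0.0004 -0.0014 -1.    ] F [-1.6695 -3.2302  6.1274] op 0.0137 q7 0.278
```

{"name": "play_rows", "arguments": {"increments": [[0.5,0,-0.1,0.05,0,0,0.04],[0.5,0,0,0,0,0,0.08],[0.5,0,0,0,0,0,0.08],[0.5,0,0,0,0,0,0.08],[0.5,0,0,0,0,0,0.08],[0.5,0,0,0,0,0,0.08],[0.5,0,0,0,0,0,0.08],[0.5,0,0,0,0,0,0.08],[0.5,0,0,0,0,0,0.08]]}}

```text
t: 13.65
tcp_pos: [0.5026, 0.0357, 0.116]
ee_rot: [-2.406, -2.02, -0.001]
contact_force: [-0.4, -0.9, -0.4]
opening: 0.0138
```

```bash
python3 st.py
```

```text
t 13.65 tcp [0.5026 0.0357 0.116 ] psi 1.397 zax [ 0.0002  0.0007 -1.    ] F [-0.4034 -0.8765 -0.4088] op 0.0138 q7 0.878
```

{"name": "play_rows", "arguments": {"increments": [[0.5,0,0,-0.1,0,0,0.08],[0.5,0,0,-0.1,0,0,0.08],[0.5,0,0,-0.1,0,0,0.08],[0.5,0,0,-0.1,0,0,0.03],[0.5,0,0,-0.1,0,0,0],[0.5,0,0,0,0,0,0]]}}

```text
t: 14.15
tcp_pos: [0.5023, 0.0356, 0.1105]
ee_rot: [-2.118, -2.319, -0.0]
contact_force: [-0.3, -0.4, -0.3]
opening: 0.0134
```

```bash
python3 st.py
```

```text
t 14.15 tcp [0.5023 0.0356 0.1105] psi 1.6616 zax [-0.0007  0.0008 -1.    ] F [-0.3251 -0.3854 -0.2658] op 0.0134 q7 1.099
```

{"name": "play_rows", "arguments": {"increments": [[0.5,0,0,-0.15,0,0,0],[0.5,0,0,-0.15,0,0,0],[0.5,0,0,-0.1,0,0,0],[0.5,0,0,0,0,0,0],[0.5,0,0,0,0,0,0]]}}

```text
t: 14.57
tcp_pos: [0.5028, 0.0355, 0.1079]
ee_rot: [2.117, 2.32, -0.001]
contact_force: [-3.1, -0.6, 8.4]
opening: 0.0136
```

```bash
python3 st.py
```

```text
t 14.57 tcp [0.5028 0.0355 0.1079] psi 1.6626 zax [ 0.0004 -0.0008 -1.    ] F [-3.0797 -0.5789  8.355 ] op 0.0136 q7 1.094
```

{"name": "play_rows", "arguments": {"increments": [[0.5,0,0,0.05,0,0,-0.05],[0.5,0,0,-0.02,0,0,-0.09],[0.5,0,0,-0.02,0,0,-0.09],[0.5,0,0,-0.02,0,0,-0.09],[0.5,0,0,-0.02,0,0,-0.09],[0.5,0,0,-0.03,0,0,-0.09],[0.5,0,0,-0.02,0,0,-0.09],[0.5,0,0,-0.02,0,0,-0.09],[0.5,0,0,-0.03,0,0,-0.09],[0.5,0,0,-0.02,0,0,-0.09],[0.5,0,0,0,0,0,0]]}}

```text
t: 15.48
tcp_pos: [0.5036, 0.035, 0.1059]
ee_rot: [2.891, 1.224, 0.003]
contact_force: [0.3, -2.7, 2.5]
opening: 0.0141
```

```bash
sed -i "s/'op',/'Mz',round(o['moment'][2],3),'op',/" st.py; python3 st.py
```

```text
t 15.48 tcp [0.5036 0.035  0.1059] psi 0.8011 zax [ 0.0023 -0.0007 -1.    ] F [ 0.3196 -2.7111  2.5482] Mz -0.003 op 0.0141 q7 0.349
```

{"name": "play_rows", "arguments": {"increments": [[0.5,0,0,-0.02,0,0,-0.09],[0.5,0,0,-0.02,0,0,-0.09],[0.5,0,0,-0.02,0,0,-0.09],[0.5,0,0,-0.02,0,0,-0.09],[0.5,0,0,-0.02,0,0,-0.09],[0.5,0,0,-0.02,0,0,-0.09],[0.5,0,0,-0.03,0,0,-0.09],[0.5,0,0,-0.02,0,0,-0.09],[0.5,0,0,-0.02,0,0,-0.09],[0.5,0,0,-0.03,0,0,-0.09],[0.5,0,0,0,0,0,-0.09],[0.5,0,0,0,0,0,0]]}}

```text
t: 16.48
tcp_pos: [0.5026, 0.0346, 0.1033]
ee_rot: [3.127, -0.293, 0.0]
contact_force: [-0.7, -1.9, 2.9]
opening: 0.0141
```

```bash
python3 st.py
```

```text
t 16.48 tcp [0.5026 0.0346 0.1033] psi -0.1869 zax [ 0.     -0.0011 -1.    ] F [-0.6669 -1.918   2.9428] Mz -0.027 op 0.0141 q7 -0.522
```

Continue to the end stop, watching the yaw and the moment for the stop.

{"name": "play_rows", "arguments": {"increments": [[0.5,0,0,0,0,0,-0.05],[0.5,0,0,0,0,0,-0.05],[0.5,0,0,0,0,0,-0.04],[0.5,0,0,0,0,0,-0.04],[0.5,0,0,0,0,0,0],[0.5,0,0,0,0,0,0]]}}

```text
t: 16.98
tcp_pos: [0.5029, 0.0345, 0.1031]
ee_rot: [3.089, -0.567, 0.001]
contact_force: [1.7, -4.1, 2.5]
opening: 0.0135
```

```bash
python3 st.py
```

```text
t 16.98 tcp [0.5029 0.0345 0.1031] psi -0.363 zax [ 0.0005 -0.0011 -1.    ] F [ 1.7265 -4.0603  2.5057] Mz 0.377 op 0.0135 q7 -0.679
```

{"name": "play_rows", "arguments": {"increments": [[0.5,0,0,0,0,0,-0.04],[0.5,0,0,0,0,0,-0.04],[0.5,0,0,0,0,0,0],[0.5,0,0,0,0,0,0]]}}

```text
t: 17.32
tcp_pos: [0.5031, 0.0347, 0.1032]
ee_rot: [3.064, -0.691, 0.002]
contact_force: [2.8, -3.5, 1.5]
opening: 0.0141
```

```bash
python3 st.py; python3 - <<'E'
from h import *
c=snap('wrist'); crop(c,180,160,380,320,4,'w12.png')
E
```

```text
t 17.32 tcp [0.5031 0.0347 0.1032] psi -0.4437 zax [ 0.0012 -0.0007 -1.    ] F [ 2.8106 -3.4675  1.5204] Mz 0.541 op 0.0141 q7 -0.751
```

View pics/w12.png

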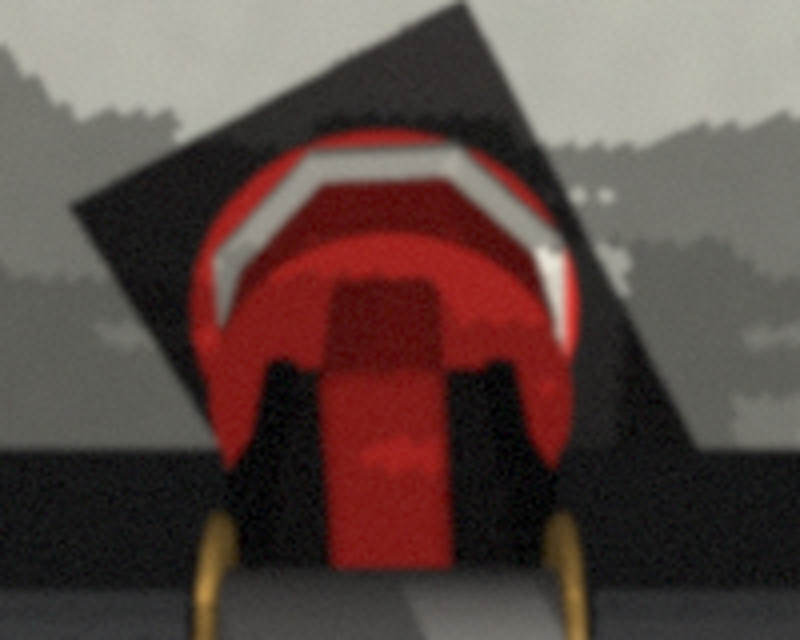

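{"name": "play_rows", "arguments": {"increments": [[0.5,0,0,0,0,0,0.06],[0.5,0,0,0,0,0,0.03],[3,0,0,0,0,0,0],[4,0,0,0,0,0,0],[4.5,0,0,0,0,0,0],[4.5,0,0,0.5,0,0,0],[4.5,0,0,2,0,0,0],[5,0,0,3,0,0,0],[6,0,0,3,0,0,0],[6,0,0,3,0,0,0],[6,0,0,1,0,0,0],[6,0,0,0,0,0,0]]}}

```text
t: 18.37
tcp_pos: [0.5043, 0.036, 0.2312]
ee_rot: [-3.09, 0.557, -0.01]
contact_force: [-0.4, -0.5, -0.1]
opening: 0.0594
```

```bash
python3 st.py; python3 - <<'E'
from h import *
c=snap('wrist','w13.png');a=snap('scene','s13.png');b=snap('side','d13.png')
E
```

```text
t 18.37 tcp [0.5043 0.036  0.2312] psi -0.3569 zax [ 0.0063  0.0007 -1.    ] F [-0.3583 -0.548  -0.0674] Mz 0.019 op 0.0594 q7 -0.595
```

View pics/w13.png

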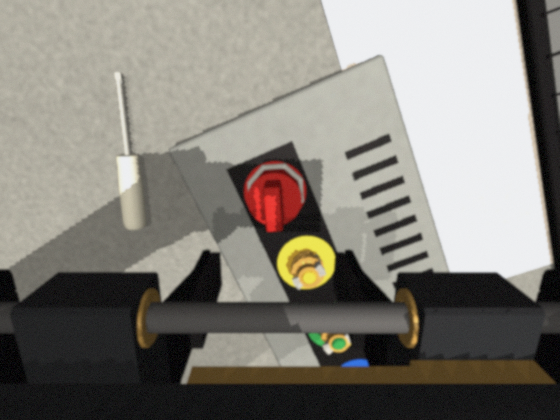

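View pics/s13.png

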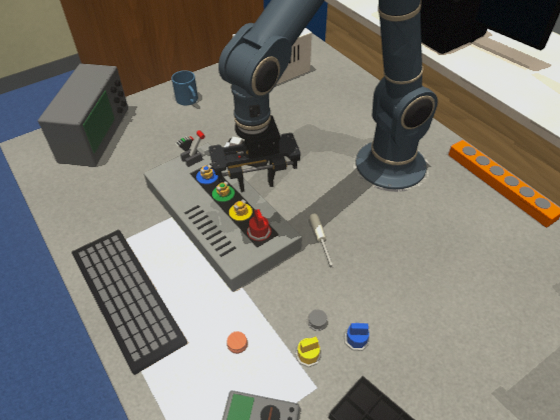

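View pics/d13.png

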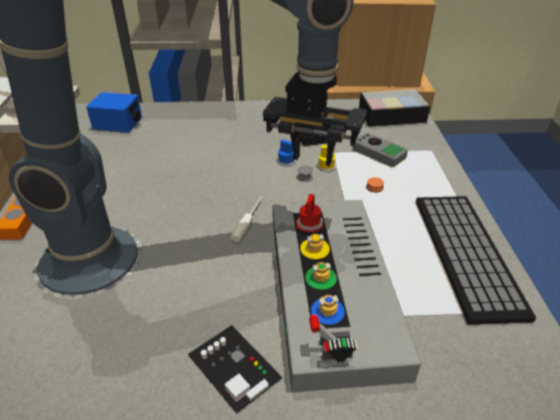

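{"name": "play_rows", "arguments": {"increments": [[6,0.3,1,0,0,0,0.06],[6,0.5,2,0,0,0,0.1],[6,0.5,2,0,0,0,0.1],[6,0.5,2,0,0,0,0.1],[6,0.5,2,0,0,0,0.1],[6,0.5,2,0,0,0,0.1],[6,0.5,2,0,0,0,0.1],[6,0.5,2,0,0,0,0.1],[6,0.5,2,0,0,0,0.1],[6,0.5,2,0,0,0,0.1],[6,0.5,2,0,0,0,0.1],[6,0.5,2,0,0,0,0.1]]}}

```text
t: 19.52
tcp_pos: [0.5597, 0.2656, 0.2255]
ee_rot: [-2.888, -1.235, 0.007]
contact_force: [-0.2, -0.1, -0.7]
opening: 0.06
```

{"name": "play_rows", "arguments": {"increments": [[6,0.5,2,0,0,0,0.1],[6,0.5,2,0,0,0,0.1],[6,0.5,2,0,0,0,0.1],[6,0.5,2,0,0,0,0.1],[6,0,1.2,-1,0,0,0.09],[6,0,0,0,0,0,0],[6,0,0,0,0,0,0],[6,0,0,0,0,0,0],[6,0,0,0,0,0,0]]}}

```text
t: 20.27
tcp_pos: [0.5809, 0.3558, 0.2178]
ee_rot: [2.509, 1.889, -0.001]
contact_force: [-0.0, -0.3, -0.1]
opening: 0.0598
```

```bash
python3 - <<'E'
from st import *
import pickle
st();c=snap('wrist','w14.png');pickle.dump(c,open('w14.pkl','wb'));st()
q=proj(c,[.5825,.3585,.067]).astype(int);print(q)
x0,y0=q[0]-50,q[1]-50
crop(c,x0,y0,x0+100,y0+100,6,'w14c.png');print(x0,y0)
E
```

```text
t 20.27 tcp [0.5809 0.3558 0.2178] psi 1.2905 zax [-0.0003 -0.0012 -1.    ] F [-0.0338 -0.3307 -0.0594] Mz 0.043 op 0.0598 q7 0.373
t 20.32 tcp [0.581  0.3559 0.2181] psi 1.2906 zax [ 0.0003 -0.0009 -1.    ] F [ 0.0515 -0.5046 -0.7427] Mz -0.029 op 0.0598 q7 0.374
[278 195]
228 145
```

View pics/w14c.png

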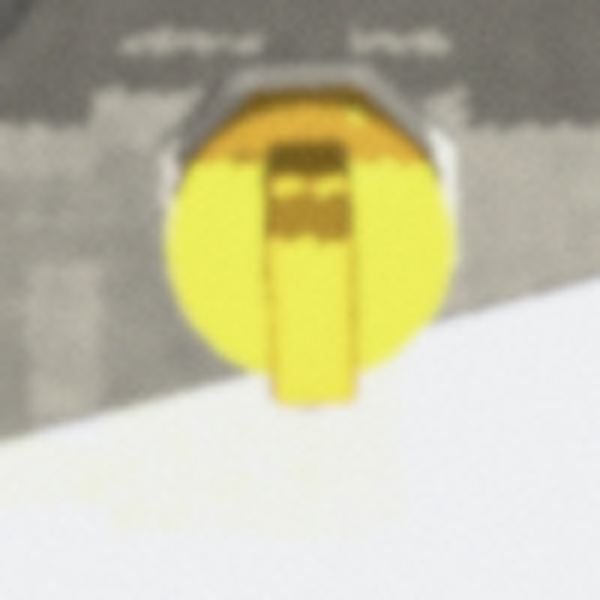

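```bash
python3 - <<'E'
from st import *
import pickle
c=pickle.load(open('w14.pkl','rb'))
L=lambda u,v:(228+u/6-.4,145+v/6-.4)
print('wing',atz(c,*L(312,289),.067)); d=atz(c,*L(314,402),.067)-atz(c,*L(310,175),.067); print(np.linalg.norm(d),np.arctan2(d[1],d[0]))
for yaw in (-.275,-.3):
  for sx,sy in [(1,1),(1,-1),(-1,-1),(-1,1)]:
    p=np.array([.5825,.3590,.067])+R.from_euler('z',yaw).apply([sx*.019,sy*.007,0]); print((proj(c,p)-[228,145]+.4)*6)
E
```

```text
wing [0.5805 0.3603 0.067 ]
0.036705515061318576 -0.26324685449744933
[352.2964 417.5328]
[264.5875 418.1114]
[261.5548 183.9804]
[352.4531 183.3429]
[349.3065 418.5576]
[261.6118 417.0552]
[264.6387 182.8791]
[355.5218 184.4767]
```

{"name": "play_rows", "arguments": {"increments": [[6,0,0.4,-2,0,0,0.02],[5,0,0,-3,0,0,0],[5,0,0,-3,0,0,0],[5,0,0,-3,0,0,0],[5,0,0,-3,0,0,0],[5,0,0,-2,0,0,0],[5,0,0,-1.3,0,0,0],[5,0,0,-0.3,0,0,0],[4,0,0,0,0,0,0],[3,0,0,0,0,0,0],[3,0,0,0,0,0,0]]}}

```text
t: 21.23
tcp_pos: [0.5816, 0.362, 0.0441]
ee_rot: [2.489, 1.917, 0.005]
contact_force: [-0.3, 0.4, 0.4]
opening: 0.0372
```

```bash
python3 - <<'E'
from st import *
st(); c=snap('wrist'); crop(c,180,160,380,320,4,'w15.png')
E
```

```text
t 21.23 tcp [0.5816 0.362  0.0441] psi 1.3127 zax [ 0.0027  0.002  -1.    ] F [-0.3099  0.4106  0.3959] Mz -0.011 op 0.0372 q7 0.287
```

View pics/w15.png

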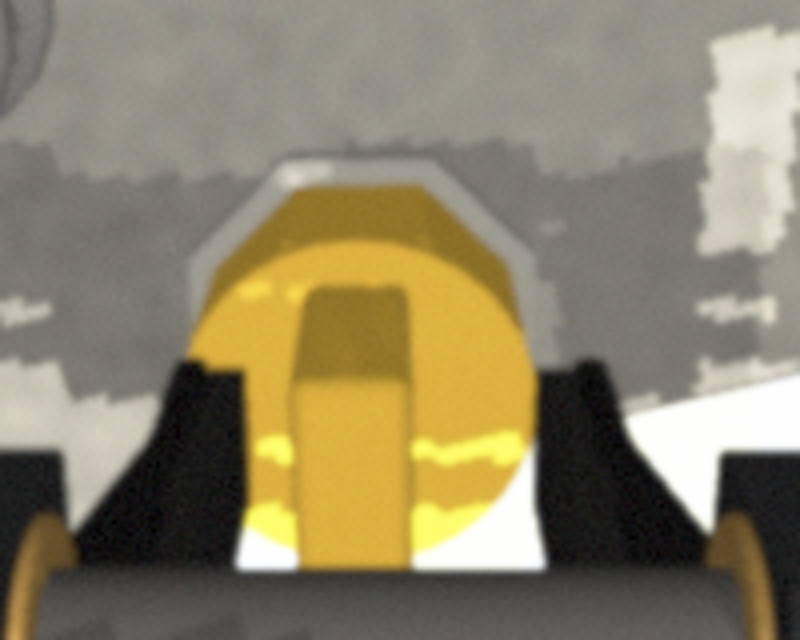

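{"name": "play_rows", "arguments": {"increments": [[3,-0.1,-0.3,-0.2,0,0,-0.01],[2,0,0,0,0,0,0],[0.5,0,0,0,0,0,0],[0.5,0,0,0,0,0,0],[0.5,0,0,0,0,0,0],[0.5,0,0,0,0,0,0],[0.5,0,0,0,0,0,0],[0.5,0,0,0,0,0,0]], "grip_force": 25}}

```text
t: 21.95
tcp_pos: [0.5797, 0.3582, 0.0402]
ee_rot: [2.498, 1.905, 0.0]
contact_force: [-0.2, -0.6, 1.1]
opening: 0.0137
```

```bash
python3 - <<'E'
from st import *
st(); c=snap('wrist'); crop(c,180,160,380,320,4,'w16.png')
E
```

```text
t 21.95 tcp [0.5797 0.3582 0.0402] psi 1.303 zax [ 0.0001  0.     -1.    ] F [-0.2325 -0.6449  1.0781] Mz 0.014 op 0.0137 q7 0.278
```

View pics/w16.png

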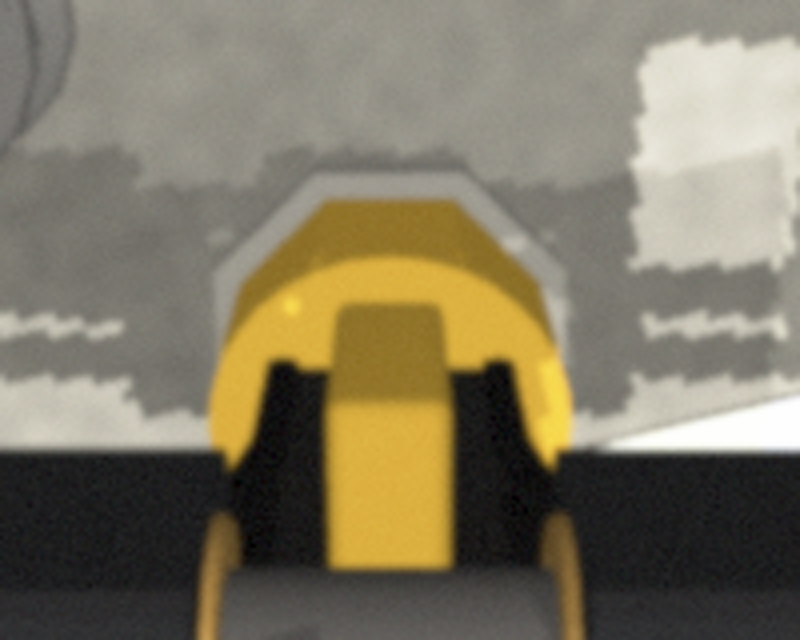

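```bash
python3 off.py 277.1 260.1 0
```

```text
tool frame mm [  2.152  -18.4396 -26.7565] axis offset toward camera(-y) -0.5604001268289522
```

{"name": "play_rows", "arguments": {"increments": [[2.2,0,0,0,0,0,0],[2.2,0,0,0,0,0,0],[2.2,0.2,-0.05,0.1,0,0,0],[2.2,0,0,0,0,0,0],[0.5,0,0,0,0,0,0],[0.5,0,0,0,0,0,0],[0.5,0,0,0,0,0,0],[0.5,0,0,0,0,0,0]], "grip_force": 25}}

```text
t: 22.72
tcp_pos: [0.5816, 0.3577, 0.041]
ee_rot: [-2.498, -1.905, -0.0]
contact_force: [1.0, 0.2, 0.0]
opening: 0.0137
```

```bash
python3 - <<'E'
from st import *
st(); c=snap('wrist'); crop(c,230,220,330,280,8,'w17.png')
E
```

```text
t 22.72 tcp [0.5816 0.3577 0.041 ] psi 1.303 zax [-0.      0.0001 -1.    ] F [0.953  0.2169 0.0283] Mz 0.016 op 0.0137 q7 0.282
```

View pics/w17.png

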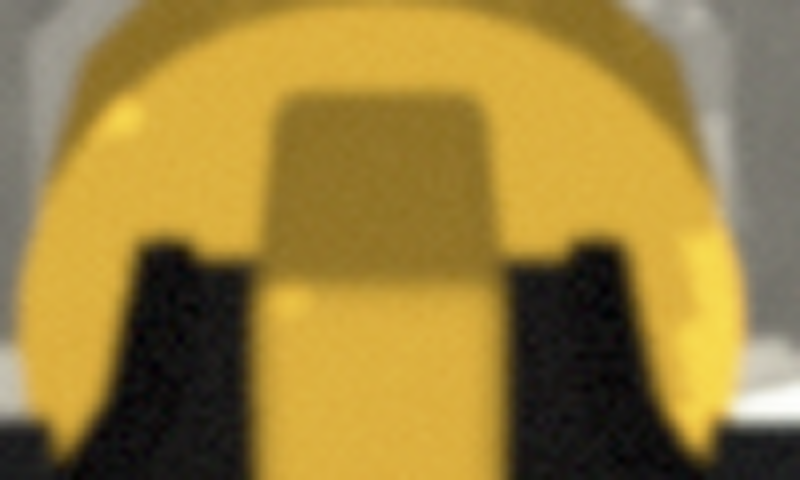

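{"name": "play_rows", "arguments": {"increments": [[0.5,0,0,1,0,0,0],[0.5,0,0,2,0,0,0],[0.5,0,0,3,0,0,0],[0.5,0,0,3,0,0,0],[0.5,0,-1,3,0,0,-0.03],[0.5,-0.3,-2,3,0,0,-0.04],[0.5,-0.4,-2,2,0,0,-0.04],[0.5,-0.4,-2.3,0.5,0,0,-0.04],[0.5,-0.4,-2.3,0,0,0,-0.04],[0.5,-0.4,-2.3,0,0,0,-0.04],[0.5,-0.4,-2.3,0,0,0,-0.04],[0.5,-0.4,-2.3,0,0,0,-0.04]]}}

```text
t: 23.77
tcp_pos: [0.554, 0.1917, 0.2168]
ee_rot: [2.763, 1.494, 0.001]
contact_force: [0.6, -0.7, -0.8]
opening: 0.0136
```

{"name": "play_rows", "arguments": {"increments": [[0.5,-0.4,-2.3,0,0,0,-0.04],[0.5,-0.4,-2.3,0,0,0,-0.04],[0.5,-0.4,-2.3,0,0,0,-0.04],[0.5,-0.4,-2.3,0,0,0,-0.04],[0.5,-0.4,-2.3,0,0,0,-0.04],[0.5,-0.4,-2.3,0,0,0,-0.04],[0.5,-0.4,-2.3,0,0,0,-0.04],[0.5,-0.4,-2.3,0,0,0,0],[0.5,-0.4,-2.3,0,0,0,0],[0.5,-0.4,-2.3,0,0,0,0],[0.5,-0.4,-1.1,0,0,0,0],[0.5,0,0,0,0,0,0]]}}

```text
t: 24.77
tcp_pos: [0.5097, -0.0515, 0.2164]
ee_rot: [2.945, 1.089, -0.002]
contact_force: [-0.4, -0.5, -1.2]
opening: 0.014
```

```bash
python3 st.py; python3 st.py
```

```text
t 24.77 tcp [ 0.5097 -0.0515  0.2164] psi 0.7081 zax [-0.0006 -0.0018 -1.    ] F [-0.4082 -0.5051 -1.1797] Mz 0.002 op 0.014 q7 0.57
t 24.77 tcp [ 0.5097 -0.0515  0.2164] psi 0.7081 zax [-0.0006 -0.0018 -1.    ] F [-0.4082 -0.5051 -1.1797] Mz 0.002 op 0.014 q7 0.57
```

{"name": "play_rows", "arguments": {"increments": [[0.5,-0.3,0.1,-1,0,0,0],[0.5,0,0,-2,0,0,0],[0.5,0,0,-2,0,0,0],[0.5,0,0,-1.5,0,0,0],[0.5,0,0,-0.6,0,0,0],[0.5,0,0,0,0,0,0],[0.5,0,0,0,0,0,0],[0.5,0,0,0,0,0,0]]}}

```text
t: 25.43
tcp_pos: [0.5085, -0.0465, 0.146]
ee_rot: [2.943, 1.098, 0.003]
contact_force: [-0.1, -0.5, -0.7]
opening: 0.0138
```

```bash
python3 - <<'E'
from st import *
a=snap('scene'); b=snap('side'); st()
crop(a,210,175,270,235,10,'t1.png');crop(b,285,205,345,265,10,'t2.png')
x=cv2.imread('pics/t1.png');y=cv2.imread('pics/t2.png');cv2.imwrite('pics/t18.png',cv2.resize(np.hstack([x,y]),None,fx=.66,fy=.66))
E
```

```text
t 25.53 tcp [ 0.5084 -0.047   0.1461] psi 0.7133 zax [ 0.0021 -0.0001 -1.    ] F [ 0.2547 -0.3268 -1.4484] Mz -0.072 op 0.0135 q7 0.508
```

View pics/t18.png

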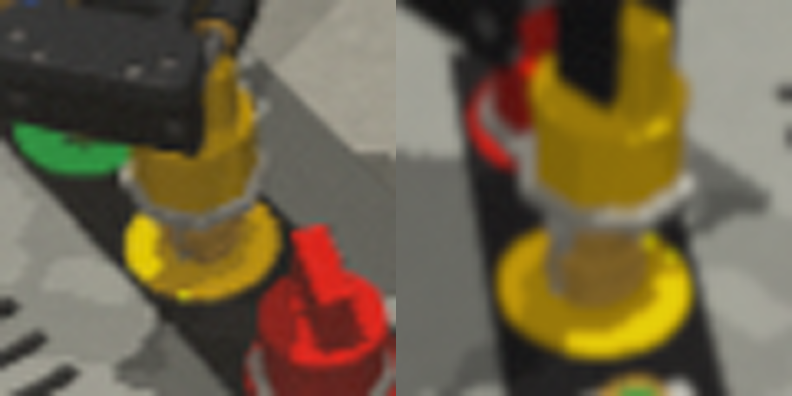

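```bash
python3 - <<'E'
from st import *
a=snap('scene'); b=snap('side')
th=np.linspace(0,6.28,80)
def ext(c,x,y,z,r,x0,y0,add=0):
    P=np.array([proj(c,[x+r*np.cos(t),y+r*np.sin(t),z]) for t in th]); P=(P-[x0,y0]+.45)*6.6; P[:,0]+=add
    return P.min(0).round(),P.max(0).round()
print('RED scene ring',ext(a,.5033,.0365,.1456-.0418,.027,230,195),'disc',ext(a,.503,.0347,.061,.0315,230,195))
print('RED side ring',ext(b,.5033,.0365,.1456-.0418,.027,280,180,396),'disc',ext(b,.503,.0347,.061,.0315,280,180,396))
print('YEL scene ring',ext(a,.5084,-.047,.105,.027,210,175),'disc',ext(a,.5065,-.0502,.061,.0315,210,175))
print('YEL side ring',ext(b,.5084,-.047,.105,.027,285,205,396),'disc',ext(b,.5065,-.0502,.061,.0315,285,205,396))
E
```

```text
RED scene ring (array([114., 117.]), array([255., 226.])) disc (array([107., 176.]), array([268., 302.]))
RED side ring (array([518., 135.]), array([678., 233.])) disc (array([502., 226.]), array([684., 344.]))
YEL scene ring (array([122., 124.]), array([259., 225.])) disc (array([120., 182.]), array([276., 299.]))
YEL side ring (array([520., 123.]), array([690., 235.])) disc (array([497., 222.]), array([691., 355.]))
```

{"name": "play_rows", "arguments": {"increments": [[0.5,-0.2,-0.25,-0.5,0,0,0],[0.5,0,0,-0.6,0,0,0],[0.5,0,0,0,0,0,0],[0.5,0,0,0,0,0,0]]}}

```text
t: 25.97
tcp_pos: [0.5051, -0.0499, 0.1334]
ee_rot: [-2.943, -1.096, 0.002]
contact_force: [-0.3, 0.3, -0.4]
opening: 0.0141
```

```bash
python3 st.py
```

```text
t 25.97 tcp [ 0.5051 -0.0499  0.1334] psi 0.7128 zax [-0.0014  0.0003 -1.    ] F [-0.2504  0.2746 -0.3813] Mz 0.03 op 0.0141 q7 0.503
```

{"name": "play_rows", "arguments": {"increments": [[0.5,0.1,0,-0.4,0,0,0],[0.5,0,0,-0.4,0,0,0],[0.5,0,0,-0.4,0,0,0],[0.5,0,0,-0.3,0,0,0],[0.5,0,0,-0.2,0,0,0],[0.5,0,0,-0.2,0,0,0],[0.5,0,0,0,0,0,0],[0.5,0,0,0,0,0,0]]}}

```text
t: 26.63
tcp_pos: [0.5066, -0.0497, 0.1155]
ee_rot: [2.944, 1.096, -0.001]
contact_force: [-1.7, 0.8, 3.4]
opening: 0.0141
```

```bash
python3 st.py
```

```text
t 26.63 tcp [ 0.5066 -0.0497  0.1155] psi 0.7131 zax [-0.0003 -0.0003 -1.    ] F [-1.7051  0.7834  3.4437] Mz 0.044 op 0.0141 q7 0.483
```

{"name": "play_rows", "arguments": {"increments": [[0.5,0,0,0,0,0,0.06],[0.5,0,0,0,0,0,0.08],[0.5,0,0,0,0,0,0.08],[0.5,0,0,0,0,0,0.08],[0.5,0,0,0,0,0,0.08],[0.5,0,0,0,0,0,0.08],[0.5,0,0,0,0,0,0.08],[0.5,0,0,0,0,0,0.08],[0.5,0,0,0,0,0,0.08]]}}

```text
t: 27.38
tcp_pos: [0.5072, -0.0493, 0.1154]
ee_rot: [2.385, 2.044, 0.002]
contact_force: [-0.5, -0.4, -0.5]
opening: 0.0137
```

```bash
python3 st.py
```

```text
t 27.38 tcp [ 0.5072 -0.0493  0.1154] psi 1.4172 zax [ 0.0014  0.0007 -1.    ] F [-0.534  -0.3505 -0.5197] Mz -0.034 op 0.0137 q7 1.102
```

{"name": "play_rows", "arguments": {"increments": [[0.5,0,0,-0.1,0,0,0.08],[0.5,0,0,-0.1,0,0,0.08],[0.5,0,0,-0.1,0,0,0.08],[0.5,0,0,-0.1,0,0,0.02],[0.5,0,0,-0.1,0,0,0],[0.5,0,0,0,0,0,0]]}}

```text
t: 27.88
tcp_pos: [0.5065, -0.0499, 0.1098]
ee_rot: [-2.107, -2.33, 0.0]
contact_force: [0.0, 0.2, -1.1]
opening: 0.0138
```

```bash
python3 st.py
```

```text
t 27.88 tcp [ 0.5065 -0.0499  0.1098] psi 1.6712 zax [-0.0004  0.0002 -1.    ] F [ 0.0361  0.1691 -1.1495] Mz -0.019 op 0.0138 q7 1.316
```

Dropping freely (z 0.1098). I push on down to contact, then drive clockwise.

{"name": "play_rows", "arguments": {"increments": [[0.5,0,0,-0.15,0,0,0],[0.5,0,0,-0.1,0,0,0],[0.5,0,0,-0.1,0,0,0],[0.5,0,0,0,0,0,0],[0.5,0,0,0,0,0,0]]}}

```text
t: 28.3
tcp_pos: [0.5068, -0.0498, 0.1072]
ee_rot: [2.105, 2.331, -0.001]
contact_force: [-1.4, -0.1, 4.6]
opening: 0.014
```

```bash
python3 st.py
```

```text
t 28.3 tcp [ 0.5068 -0.0498  0.1072] psi 1.6728 zax [ 0.0002 -0.0006 -1.    ] F [-1.443  -0.0946  4.5742] Mz 0.032 op 0.014 q7 1.313
```

{"name": "play_rows", "arguments": {"increments": [[0.5,0,0,0.03,0,0,-0.05],[0.5,0,0,-0.02,0,0,-0.09],[0.5,0,0,-0.02,0,0,-0.09],[0.5,0,0,-0.02,0,0,-0.09],[0.5,0,0,-0.02,0,0,-0.09],[0.5,0,0,-0.03,0,0,-0.09],[0.5,0,0,-0.02,0,0,-0.09],[0.5,0,0,-0.02,0,0,-0.09],[0.5,0,0,-0.03,0,0,-0.09],[0.5,0,0,-0.02,0,0,-0.09],[0.5,0,0,0,0,0,0]]}}

```text
t: 29.22
tcp_pos: [0.5072, -0.0496, 0.1053]
ee_rot: [2.886, 1.24, 0.002]
contact_force: [0.2, 0.1, 0.7]
opening: 0.0139
```

```bash
python3 st.py
```

```text
t 29.22 tcp [ 0.5072 -0.0496  0.1053] psi 0.8117 zax [ 0.0014 -0.0004 -1.    ] F [0.1776 0.0502 0.7288] Mz 0.011 op 0.0139 q7 0.563
```

{"name": "play_rows", "arguments": {"increments": [[0.5,0,0,-0.02,0,0,-0.09],[0.5,0,0,-0.02,0,0,-0.09],[0.5,0,0,-0.02,0,0,-0.09],[0.5,0,0,-0.02,0,0,-0.09],[0.5,0,0,-0.02,0,0,-0.09],[0.5,0,0,-0.02,0,0,-0.09],[0.5,0,0,-0.03,0,0,-0.09],[0.5,0,0,-0.02,0,0,-0.09],[0.5,0,0,-0.02,0,0,-0.09],[0.5,0,0,-0.03,0,0,-0.09],[0.5,0,0,0,0,0,-0.09],[0.5,0,0,0,0,0,0]]}}

```text
t: 30.22
tcp_pos: [0.5067, -0.0499, 0.1027]
ee_rot: [3.129, -0.277, 0.001]
contact_force: [-0.1, -1.1, 1.1]
opening: 0.0138
```

```bash
python3 st.py
```

```text
t 30.22 tcp [ 0.5067 -0.0499  0.1027] psi -0.1764 zax [ 0.0003 -0.0004 -1.    ] F [-0.1077 -1.0942  1.1333] Mz 0.034 op 0.0138 q7 -0.311
```

{"name": "play_rows", "arguments": {"increments": [[0.5,0,0,-0.02,0,0,-0.05],[0.5,0,0,0,0,0,-0.05],[0.5,0,0,0,0,0,-0.05],[0.5,0,0,0,0,0,-0.05],[0.5,0,0,0,0,0,-0.04],[0.5,0,0,0,0,0,-0.04],[0.5,0,0,0,0,0,0],[0.5,0,0,0,0,0,0]]}}

```text
t: 30.88
tcp_pos: [0.5069, -0.0496, 0.1025]
ee_rot: [3.062, -0.703, 0.001]
contact_force: [0.9, 0.0, -0.5]
opening: 0.0146
```

```bash
python3 st.py
```

```text
t 30.88 tcp [ 0.5069 -0.0496  0.1025] psi -0.4514 zax [ 0.0007 -0.0003 -1.    ] F [ 0.9191  0.0122 -0.4716] Mz 0.623 op 0.0146 q7 -0.556
```

{"name": "play_rows", "arguments": {"increments": [[0.5,0,0,0,0,0,0.06],[0.5,0,0,0,0,0,0.04],[3,0,0,0,0,0,0],[4,0,0,0,0,0,0],[4.5,0,0,0,0,0,0],[4.5,0,0,0.5,0,0,0],[4.5,0,0,2,0,0,0],[5,0,0,3,0,0,0],[6,0,0,3,0,0,0],[6,0,0,3,0,0,0],[6,0,0,1,0,0,0],[6,0,0,0,0,0,0]]}}

```text
t: 31.88
tcp_pos: [0.5085, -0.0498, 0.2307]
ee_rot: [-3.091, 0.558, -0.01]
contact_force: [0.4, -1.2, -0.1]
opening: 0.0589
```

```bash
python3 - <<'E'
from st import *
st()
c=snap('wrist','w19.png');a=snap('scene','s19.png');b=snap('side','d19.png')
crop(a,280,255,400,375,5,'a_caps2.png')
crop(b,255,130,355,205,7,'b_caps2.png')
E
```

```text
t 31.88 tcp [ 0.5085 -0.0498  0.2307] psi -0.3574 zax [ 0.0067 -0.0006 -1.    ] F [ 0.3915 -1.2328 -0.0891] Mz -0.012 op 0.0589 q7 -0.41
```

View pics/w19.png

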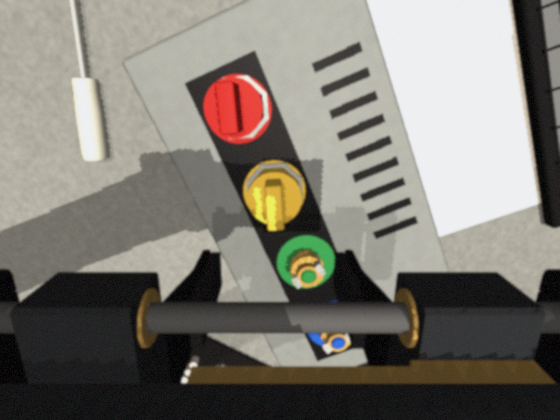

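View pics/s19.png

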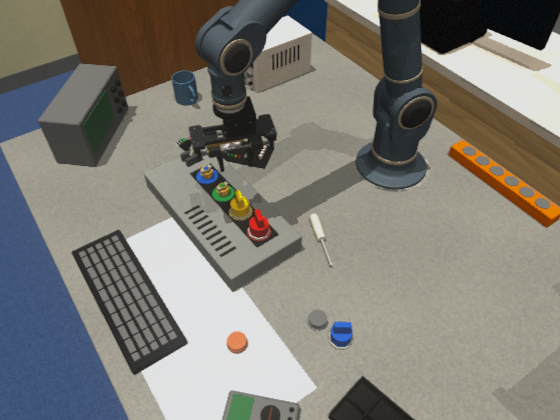

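View pics/a_caps2.png

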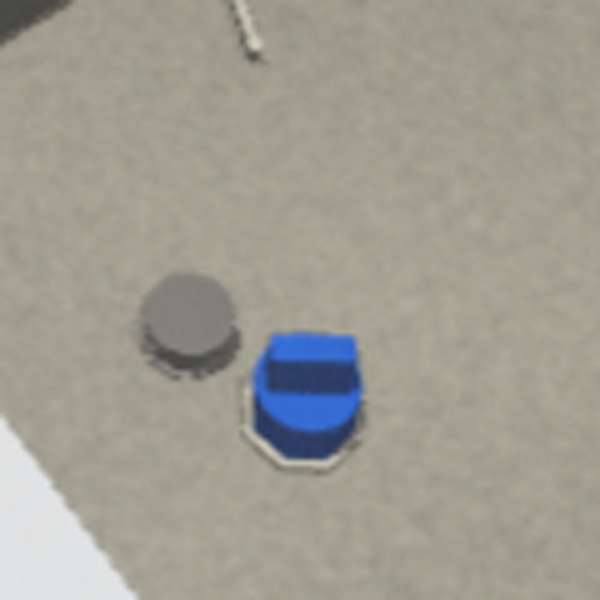

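The blue cap has been knocked aside: its wing top in the scene crop is now at (312,348), it was at (398,354). I measure it again from the side view.

View pics/b_caps2.png

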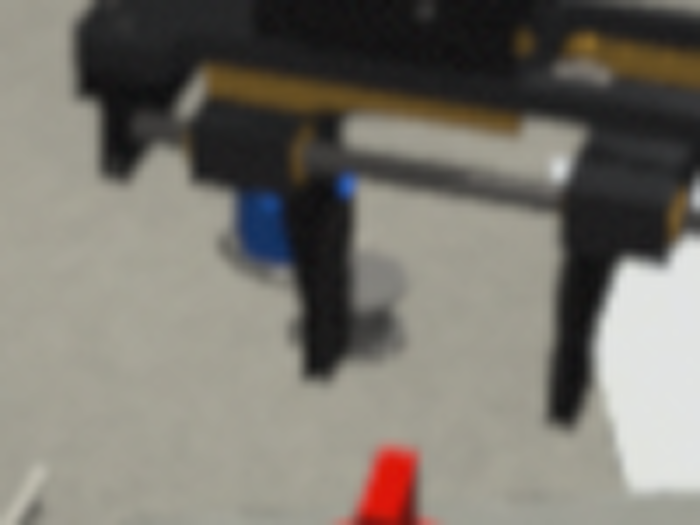

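```bash
python3 - <<'E'
from st import *
a=snap('scene'); A2=lambda u,v:(279.6+u/5,254.6+v/5)
print(atz(a,*A2(313,349),.067)); d=atz(a,*A2(268,350),.067)-atz(a,*A2(356,348),.067); print(np.arctan2(d[1],d[0]),np.linalg.norm(d))
E
```

```text
[0.4971 0.3689 0.067 ]
-0.5788211395481652 0.03891636942619502
```

{"name": "play_rows", "arguments": {"increments": [[6,0,1,0,0,0,0.06],[6,0,2.4,0,0,0,0.08],[6,0,2.4,0,0,0,0.08],[6,0,2.4,0,0,0,0.08],[6,0,2.4,0,0,0,0.08],[6,0,2.4,0,0,0,0.08],[6,0,2.4,0,0,0,0.08],[6,0,2.4,0,0,0,0.08],[6,0,2.4,0,0,0,0.08],[6,0,2.4,0,0,0,0.08],[6,0,2.4,0,0,0,0.08],[6,0,2.4,0,0,0,0.08]]}}

```text
t: 33.08
tcp_pos: [0.5056, 0.2248, 0.2255]
ee_rot: [3.007, 0.909, -0.006]
contact_force: [0.2, -0.4, 0.6]
opening: 0.0602
```

{"name": "play_rows", "arguments": {"increments": [[6,-0.2,2.4,0,0,0,0.08],[6,-0.2,2.4,0,0,0,0.08],[6,-0.2,2.4,0,0,0,0.08],[6,-0.2,2.4,0,0,0,0.08],[6,-0.2,2.4,-0.5,0,0,0.08],[6,0,2.3,-0.5,0,0,0.01],[6,0,0,0,0,0,0],[6,0,0,0,0,0,0],[6,0,0,0,0,0,0],[6,0,0,0,0,0,0]]}}

```text
t: 33.92
tcp_pos: [0.497, 0.3655, 0.2167]
ee_rot: [2.763, 1.493, -0.002]
contact_force: [2.0, -0.6, -0.5]
opening: 0.06
```

```bash
python3 - <<'E'
from st import *
import pickle
st();c=snap('wrist','w20.png');pickle.dump(c,open('w20.pkl','wb'));st()
b=snap('side'); a=snap('scene')
q=proj(c,[.498,.367,.067]).astype(int)
x0,y0=q[0]-50,q[1]-50
crop(c,x0,y0,x0+100,y0+100,6,'w20c.png');print(x0,y0)
E
```

```text
t 33.92 tcp [0.497  0.3655 0.2167] psi 0.9911 zax [-0.0007 -0.0016 -1.    ] F [ 2.0289 -0.6207 -0.5165] Mz -0.03 op 0.06 q7 0.028
t 33.97 tcp [0.4972 0.3656 0.2171] psi 0.9909 zax [-0.0002 -0.0011 -1.    ] F [ 0.2276 -0.5711 -0.4991] Mz 0.019 op 0.0599 q7 0.028
227 145
```

View pics/w20c.png

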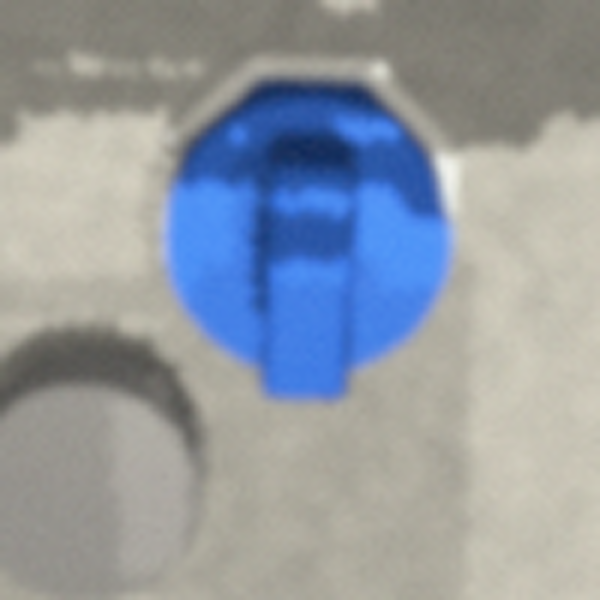

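```bash
python3 - <<'E'
from st import *
import pickle
a=snap('scene');b=snap('side')
print('disc',tri([(a,317.2,317.2),(b,304.9,169.3)]))
c=pickle.load(open('w20.pkl','rb'))
L=lambda u,v:(227+u/6-.4,145+v/6-.4)
print('disc z.03',atz(c,*L(95,490),.03))
print('wing',atz(c,*L(307,285),.067)); d=atz(c,*L(305,399),.067)-atz(c,*L(310,172),.067); print(np.linalg.norm(d),np.arctan2(d[1],d[0]))
for x,y,yaw in [(.497,.368,-.58),(.497,.368,-.55)]:
  for sx,sy in [(1,1),(1,-1),(-1,-1),(-1,1)]:
    p=np.array([x,y,.067])+R.from_euler('z',yaw).apply([sx*.019,sy*.007,0]); print((proj(c,p)-[227,145]+.4)*6)
E
```

```text
disc [0.5158 0.3062 0.0255]
disc z.03 [0.5146 0.311  0.03  ]
wing [0.4956 0.3692 0.067 ]
0.03656059756967677 -0.6025152688597147
[349.5287 411.7359]
[261.4607 411.8358]
[259.4843 176.4832]
[350.7714 176.3566]
[353.102  410.4258]
[265.0748 413.035 ]
[255.8016 177.8909]
[347.0405 175.0683]
```

{"name": "play_rows", "arguments": {"increments": [[6,-0.15,0.1,-2,0,0,-0.03],[5,0,0,-3,0,0,0],[5,0,0,-3,0,0,0],[5,0,0,-3,0,0,0],[5,0,0,-3,0,0,0],[5,0,0,-2,0,0,0],[5,0,0,-1.2,0,0,0],[5,0,0,-0.3,0,0,0],[4,0,0,0,0,0,0],[3,0,0,0,0,0,0],[3,0,0,0,0,0,0]]}}

```text
t: 35.08
tcp_pos: [0.4961, 0.3691, 0.0442]
ee_rot: [-2.784, -1.454, -0.005]
contact_force: [0.5, -0.2, 0.1]
opening: 0.0372
```

```bash
python3 - <<'E'
from st import *
st(); c=snap('wrist'); crop(c,180,160,380,320,4,'w21.png'); st()
E
```

```text
t 35.08 tcp [0.4961 0.3691 0.0442] psi 0.9629 zax [ 0.0025  0.0021 -1.    ] F [ 0.493  -0.2369  0.1367] Mz 0.005 op 0.0372 q7 -0.125
t 35.13 tcp [0.496  0.369  0.0442] psi 0.9629 zax [ 0.0024  0.0019 -1.    ] F [ 0.4718  0.1351 -1.2449] Mz -0.006 op 0.0342 q7 -0.125
```

View pics/w21.png

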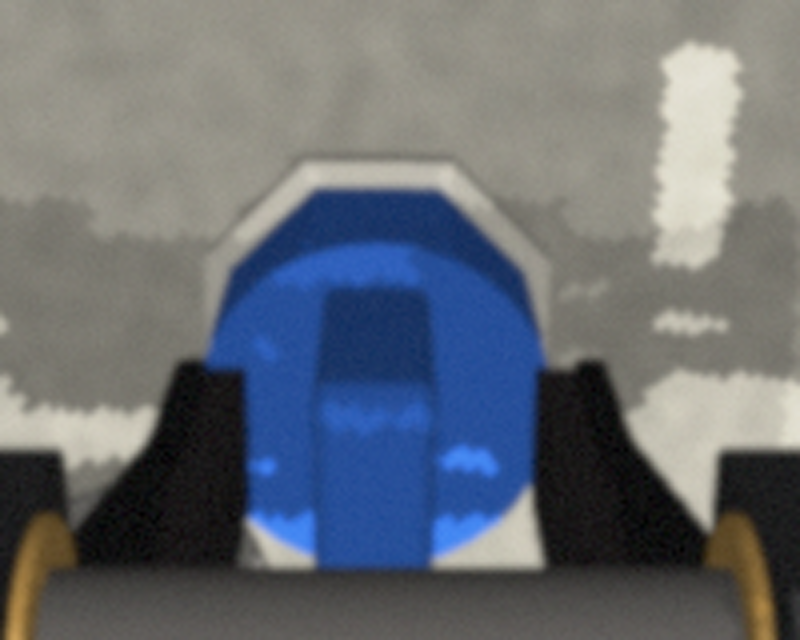

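```bash
python3 off.py 273.4 255.3 0; python3 - <<'E'
E
```

```text
tool frame mm [  0.326  -19.6412 -22.8663] axis offset toward camera(-y) 0.6411888902931082
```

{"name": "play_rows", "arguments": {"increments": [[3,0,-0.2,-0.25,0,0,0],[2.5,0,0,0,0,0,0],[0.5,0,0,0,0,0,0],[0.5,0,0,0,0,0,0],[0.5,0,0,0,0,0,0],[0.5,0,0,0,0,0,0],[0.5,0,0,0,0,0,0],[0.5,0,0,0,0,0,0]], "grip_force": 25}}

```text
t: 35.85
tcp_pos: [0.4952, 0.3663, 0.04]
ee_rot: [-2.784, -1.455, -0.0]
contact_force: [1.1, -0.8, 0.4]
opening: 0.0137
```

```bash
python3 - <<'E'
from st import *
st(); c=snap('wrist'); crop(c,230,220,330,280,8,'w22.png')
E
```

```text
t 35.85 tcp [0.4952 0.3663 0.04  ] psi 0.963 zax [ 0.0001  0.0003 -1.    ] F [ 1.1465 -0.8105  0.3834] Mz 0.038 op 0.0137 q7 -0.125
```

View pics/w22.png

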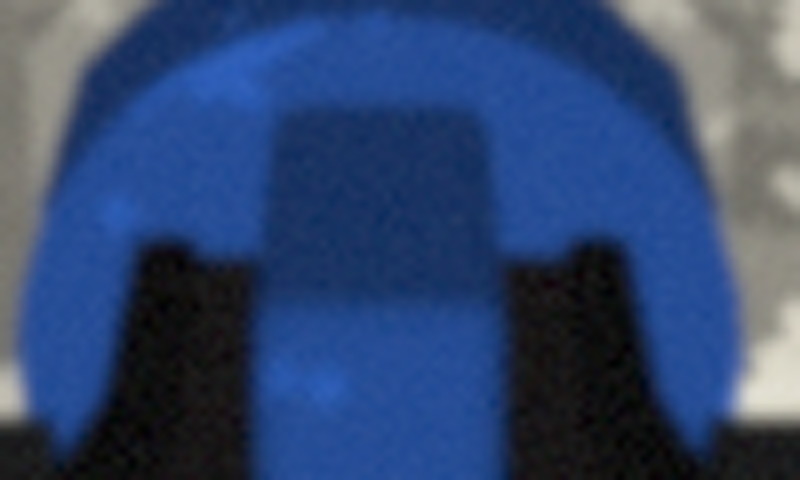

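```bash
python3 off.py 277.1 256.9 0
```

```text
tool frame mm [  1.9709 -20.8593 -26.9694] axis offset toward camera(-y) 1.8592807593069907
```

{"name": "play_rows", "arguments": {"increments": [[0.5,0,0,1,0,0,0],[0.5,0,0,2,0,0,0],[0.5,0,0,3,0,0,0],[0.5,0,0,3,0,0,0],[0.5,0,-1,3,0,0,-0.01],[0.5,0.1,-2,3,0,0,-0.01],[0.5,0.1,-2.4,2,0,0,-0.01],[0.5,0.1,-2.4,0.5,0,0,-0.01],[0.5,0.1,-2.4,0,0,0,-0.01],[0.5,0.1,-2.4,0,0,0,-0.01],[0.5,0.1,-2.4,0,0,0,-0.01],[0.5,0.1,-2.4,0,0,0,-0.01]]}}

```text
t: 36.95
tcp_pos: [0.5017, 0.191, 0.2156]
ee_rot: [2.84, 1.342, 0.0]
contact_force: [0.3, -0.2, -0.4]
opening: 0.0137
```

{"name": "play_rows", "arguments": {"increments": [[0.5,0.1,-2.4,0,0,0,-0.01],[0.5,0.1,-2.4,0,0,0,-0.01],[0.5,0.1,-2.4,0,0,0,-0.01],[0.5,0.1,-2.4,0,0,0,-0.01],[0.5,0.1,-2.4,0,0,0,-0.01],[0.5,0.1,-2.4,0,0,0,-0.01],[0.5,0.1,-2.4,0,0,0,-0.01],[0.5,0.1,-2.4,0,0,0,-0.01],[0.5,0.1,-2.4,0,0,0,-0.01],[0.5,0.1,-2.4,0,0,0,-0.01],[0.5,0.1,-2.4,0,0,0,-0.01],[0.5,0.1,-2.4,0,0,0,-0.01]]}}

```text
t: 37.95
tcp_pos: [0.5138, -0.0967, 0.2156]
ee_rot: [2.916, 1.169, 0.0]
contact_force: [0.4, -0.4, 0.0]
opening: 0.0139
```

{"name": "play_rows", "arguments": {"increments": [[0.5,0,-2.4,0,0,0,-0.01],[0.5,0,-2.4,0,0,0,-0.01],[0.5,0,-2.4,0,0,0,-0.01],[0.5,0,-2.4,0,0,0,-0.01],[0.5,0,-1.5,0,0,0,-0.01],[0.5,0,-0.7,0,0,0,0],[0.5,0,0,0,0,0,0],[0.5,0,0,0,0,0,0],[0.5,0,0,0,0,0,0]]}}

```text
t: 38.7
tcp_pos: [0.5144, -0.2118, 0.2151]
ee_rot: [-2.942, -1.1, -0.001]
contact_force: [0.1, 0.6, -1.3]
opening: 0.0136
```

```bash
python3 st.py
```

```text
t 38.7 tcp [ 0.5144 -0.2118  0.2151] psi 0.7157 zax [ 0.0001  0.0011 -1.    ] F [ 0.1095  0.6039 -1.3315] Mz -0.033 op 0.0136 q7 0.896
```

{"name": "play_rows", "arguments": {"increments": [[0.5,-0.1,-0.4,-1,0,0,0],[0.5,0,-0.4,-2,0,0,0],[0.5,0,0,-2,0,0,0],[0.5,0,0,-1.4,0,0,0],[0.5,0,0,-0.6,0,0,0],[0.5,0,0,0,0,0,0],[0.5,0,0,0,0,0,0],[0.5,0,0,0,0,0,0]]}}

```text
t: 39.37
tcp_pos: [0.5139, -0.2217, 0.1459]
ee_rot: [2.943, 1.097, 0.002]
contact_force: [-0.6, 0.6, -0.3]
opening: 0.0139
```

```bash
python3 - <<'E'
from st import *
st();a=snap('scene'); b=snap('side'); st()
crop(a,175,135,235,195,10,'t1.png');crop(b,300,260,360,320,10,'t2.png')
x=cv2.imread('pics/t1.png');y=cv2.imread('pics/t2.png');cv2.imwrite('pics/t23.png',cv2.resize(np.hstack([x,y]),None,fx=.66,fy=.66))
th=np.linspace(0,6.28,80); o=ctrl.get_obs()['tcp_pos']
def ext(c,x,y,z,r,x0,y0,add=0):
    P=np.array([proj(c,[x+r*np.cos(t),y+r*np.sin(t),z]) for t in th]); P=(P-[x0,y0]+.45)*6.6; P[:,0]+=add
    return P.min(0).round(),P.max(0).round()
print('scene ring',ext(a,o[0],o[1],o[2]-.04,.027,175,135),'disc',ext(a,.5138,-.2197,.061,.0315,175,135))
print('side ring',ext(b,o[0],o[1],o[2]-.04,.027,300,260,396),'disc',ext(b,.5138,-.2197,.061,.0315,300,260,396))
E
```

```text
t 39.37 tcp [ 0.5139 -0.2217  0.1459] psi 0.7135 zax [ 0.0018 -0.0005 -1.    ] F [-0.6189  0.6251 -0.2735] Mz 0.032 op 0.0139 q7 0.872
t 39.47 tcp [ 0.5139 -0.2219  0.1461] psi 0.7133 zax [ 0.002  -0.0008 -1.    ] F [ 0.1795  0.6676 -1.2178] Mz 0.011 op 0.0139 q7 0.872
scene ring (array([130., 147.]), array([259., 235.])) disc (array([137., 219.]), array([283., 321.]))
side ring (array([491., 159.]), array([689., 310.])) disc (array([467., 248.]), array([691., 424.]))
```

View pics/t23.png

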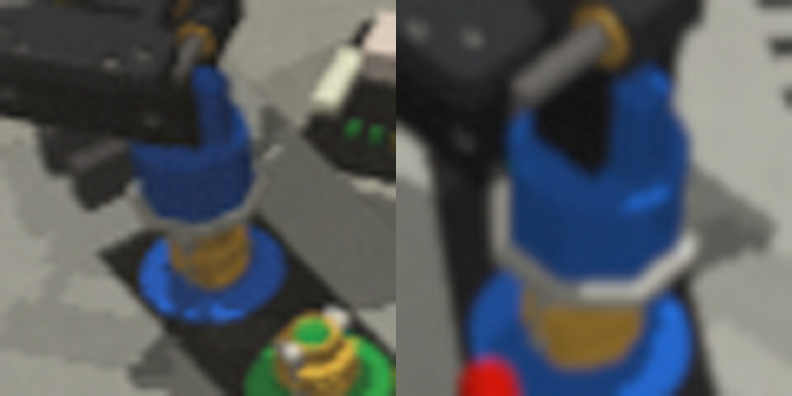

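{"name": "play_rows", "arguments": {"increments": [[0.5,-0.05,0.2,-0.5,0,0,0],[0.5,0,0,-0.6,0,0,0],[0.5,0,0,-0.3,0,0,0],[0.5,0,0,0,0,0,0],[0.5,0,0,0,0,0,0]]}}

```text
t: 39.88
tcp_pos: [0.5124, -0.2198, 0.1306]
ee_rot: [-2.943, -1.096, 0.001]
contact_force: [-0.1, 0.2, 0.1]
opening: 0.0137
```

```bash
python3 st.py
```

```text
t 39.88 tcp [ 0.5124 -0.2198  0.1306] psi 0.7131 zax [-0.0007  0.0004 -1.    ] F [-0.086   0.2268  0.111 ] Mz 0.023 op 0.0137 q7 0.86
```

{"name": "play_rows", "arguments": {"increments": [[0.5,0.05,0,-0.4,0,0,0],[0.5,0,0,-0.4,0,0,0],[0.5,0,0,-0.3,0,0,0],[0.5,0,0,-0.2,0,0,0],[0.5,0,0,-0.2,0,0,0],[0.5,0,0,-0.1,0,0,0],[0.5,0,0,0,0,0,0],[0.5,0,0,0,0,0,0]]}}

```text
t: 40.55
tcp_pos: [0.5132, -0.2198, 0.115]
ee_rot: [2.944, 1.096, 0.0]
contact_force: [-0.7, -0.8, -0.6]
opening: 0.0141
```

```bash
python3 st.py
```

```text
t 40.55 tcp [ 0.5132 -0.2198  0.115 ] psi 0.713 zax [ 0.0002  0.     -1.    ] F [-0.698  -0.8363 -0.5536] Mz 0.003 op 0.0141 q7 0.85
```

{"name": "play_rows", "arguments": {"increments": [[0.5,0,0,-0.1,0,0,0],[0.5,0,0,0,0,0,0],[0.5,0,0,0,0,0,0.06],[0.5,0,0,0,0,0,0.08],[0.5,0,0,0,0,0,0.08],[0.5,0,0,0,0,0,0.08],[0.5,0,0,0,0,0,0.08],[0.5,0,0,0,0,0,0.08],[0.5,0,0,0,0,0,0.08],[0.5,0,0,0,0,0,0.08],[0.5,0,0,0,0,0,0.08]]}}

```text
t: 41.47
tcp_pos: [0.5135, -0.2197, 0.1142]
ee_rot: [2.385, 2.044, 0.001]
contact_force: [-0.4, 0.6, 0.1]
opening: 0.014
```

```bash
python3 st.py
```

```text
t 41.47 tcp [ 0.5135 -0.2197  0.1142] psi 1.4172 zax [ 0.0009  0.     -1.    ] F [-0.3795  0.6393  0.1322] Mz -0.043 op 0.014 q7 1.466
```

{"name": "play_rows", "arguments": {"increments": [[0.5,0,0,-0.1,0,0,0.08],[0.5,0,0,-0.1,0,0,0.08],[0.5,0,0,-0.1,0,0,0.08],[0.5,0,0,-0.1,0,0,0.02],[0.5,0,0,-0.1,0,0,0],[0.5,0,0,0,0,0,0]]}}

```text
t: 41.97
tcp_pos: [0.5129, -0.2199, 0.1087]
ee_rot: [-2.107, -2.33, 0.0]
contact_force: [0.4, 0.3, -0.6]
opening: 0.0134
```

```bash
python3 st.py
```

```text
t 41.97 tcp [ 0.5129 -0.2199  0.1087] psi 1.6712 zax [-0.0004  0.0003 -1.    ] F [ 0.3536  0.3385 -0.5705] Mz -0.02 op 0.0134 q7 1.682
```

{"name": "play_rows", "arguments": {"increments": [[0.5,0,0,-0.15,0,0,0],[0.5,0,0,-0.1,0,0,0],[0.5,0,0,-0.1,0,0,0],[0.5,0,0,0,0,0,0],[0.5,0,0,0,0,0,0]]}}

```text
t: 42.38
tcp_pos: [0.5133, -0.2198, 0.1063]
ee_rot: [2.105, 2.331, -0.001]
contact_force: [-1.4, 1.0, 5.3]
opening: 0.0136
```

```bash
python3 st.py
```

```text
t 42.38 tcp [ 0.5133 -0.2198  0.1063] psi 1.6727 zax [ 0.     -0.0007 -1.    ] F [-1.4465  1.0082  5.3136] Mz 0.001 op 0.0136 q7 1.68
```

The cap has dropped to 0.1063, with about 6 N of contact. Now I drive it clockwise.

{"name": "play_rows", "arguments": {"increments": [[0.5,0,0,0.03,0,0,-0.05],[0.5,0,0,-0.02,0,0,-0.09],[0.5,0,0,-0.02,0,0,-0.09],[0.5,0,0,-0.02,0,0,-0.09],[0.5,0,0,-0.02,0,0,-0.09],[0.5,0,0,-0.03,0,0,-0.09],[0.5,0,0,-0.02,0,0,-0.09],[0.5,0,0,-0.02,0,0,-0.09],[0.5,0,0,-0.03,0,0,-0.09],[0.5,0,0,-0.02,0,0,-0.09],[0.5,0,0,0,0,0,0]]}}

```text
t: 43.3
tcp_pos: [0.5138, -0.2196, 0.1042]
ee_rot: [2.885, 1.24, 0.001]
contact_force: [0.6, -0.5, 1.2]
opening: 0.0139
```

```bash
python3 st.py
```

```text
t 43.3 tcp [ 0.5138 -0.2196  0.1042] psi 0.8118 zax [ 0.0013 -0.0006 -1.    ] F [ 0.6156 -0.5343  1.1715] Mz -0.001 op 0.0139 q7 0.931
```

{"name": "play_rows", "arguments": {"increments": [[0.5,0,0,-0.02,0,0,-0.09],[0.5,0,0,-0.02,0,0,-0.09],[0.5,0,0,-0.02,0,0,-0.09],[0.5,0,0,-0.02,0,0,-0.09],[0.5,0,0,-0.02,0,0,-0.09],[0.5,0,0,-0.02,0,0,-0.09],[0.5,0,0,-0.03,0,0,-0.09],[0.5,0,0,-0.02,0,0,-0.09],[0.5,0,0,-0.02,0,0,-0.09],[0.5,0,0,-0.03,0,0,-0.09],[0.5,0,0,0,0,0,-0.09],[0.5,0,0,0,0,0,0]]}}

```text
t: 44.3
tcp_pos: [0.5133, -0.2198, 0.1017]
ee_rot: [3.129, -0.277, 0.001]
contact_force: [0.2, -0.1, -0.5]
opening: 0.0137
```

```bash
python3 st.py
```

```text
t 44.3 tcp [ 0.5133 -0.2198  0.1017] psi -0.1763 zax [ 0.0004 -0.0004 -1.    ] F [ 0.2422 -0.1271 -0.4995] Mz 0.017 op 0.0137 q7 0.066
```

{"name": "play_rows", "arguments": {"increments": [[0.5,0,0,-0.02,0,0,-0.05],[0.5,0,0,0,0,0,-0.05],[0.5,0,0,0,0,0,-0.05],[0.5,0,0,0,0,0,-0.05],[0.5,0,0,0,0,0,-0.04],[0.5,0,0,0,0,0,-0.04],[0.5,0,0,0,0,0,0],[0.5,0,0,0,0,0,0]]}}

```text
t: 44.97
tcp_pos: [0.5139, -0.2197, 0.1015]
ee_rot: [3.062, -0.703, 0.002]
contact_force: [1.9, 0.1, -0.1]
opening: 0.0146
```

```bash
python3 st.py
```

```text
t 44.97 tcp [ 0.5139 -0.2197  0.1015] psi -0.4517 zax [ 0.0014 -0.0006 -1.    ] F [ 1.9329  0.1385 -0.1317] Mz 0.618 op 0.0146 q7 -0.175
```

{"name": "play_rows", "arguments": {"increments": [[0.5,0,0,0,0,0,0.06],[0.5,0,0,0,0,0,0.04],[3,0,0,0,0,0,0],[4,0,0,0,0,0,0],[4.5,0,0,0,0,0,0],[4.5,0,0,0.5,0,0,0],[4.5,0,0,2,0,0,0],[5,0,0,3,0,0,0],[5,0,0,3,0,0,0],[5,0,0,3,0,0,0],[5,0,0,3,0,0,0],[5,0,0,0,0,0,0]]}}

```text
t: 45.97
tcp_pos: [0.5164, -0.2209, 0.2533]
ee_rot: [3.089, -0.558, 0.019]
contact_force: [0.0, -1.1, -0.5]
opening: 0.0498
```

```bash
python3 st.py; python3 - <<'E'
from h import *
a=snap('scene');b=snap('side');c=snap('wrist','w24.png')
crop(a,135,100,315,290,3,'s24.png');crop(b,260,180,430,390,2.7,'d24.png')
E
```

```text
t 45.97 tcp [ 0.5164 -0.2209  0.2533] psi -0.3574 zax [ 0.0113 -0.0041 -0.9999] F [ 0.0272 -1.1208 -0.5422] Mz 0.007 op 0.0498 q7 -0.063
```

View pics/s24.png

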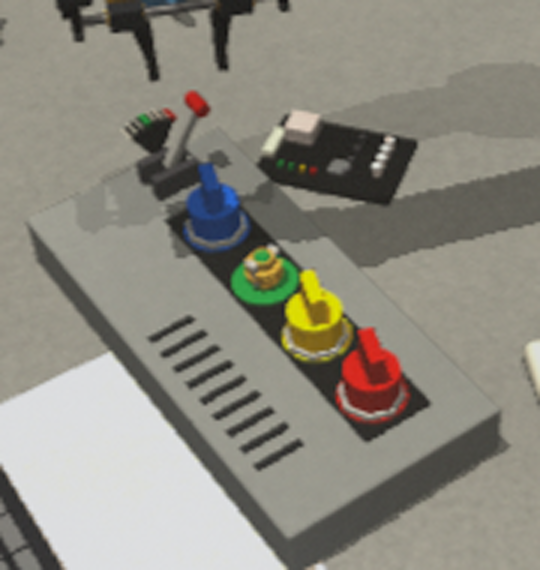

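View pics/d24.png

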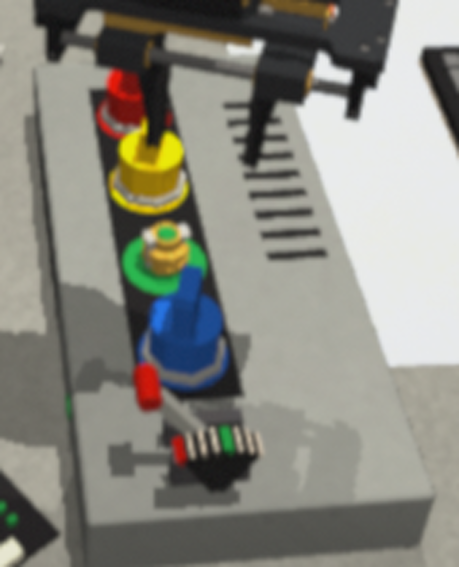

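View pics/w24.png

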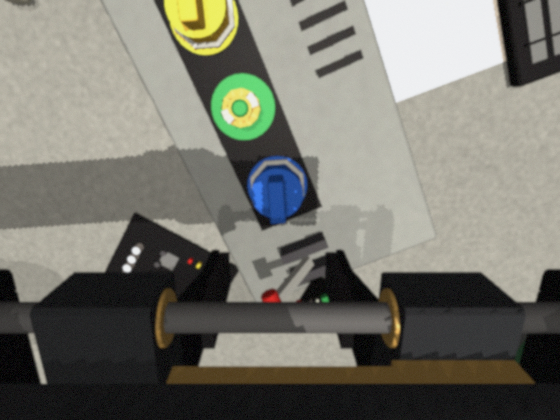

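```bash
python3 - <<'E'
from st import *
a=snap('scene'); im=cv2.cvtColor(a['image'],cv2.COLOR_RGB2BGR); b=snap('side')
out=[]
for n,x,y in [('r',.5030,.0348),('y',.5067,-.0498),('b',.5136,-.2197)]:
    P=[]
    for sx,sy in [(1,1),(1,-1),(-1,-1),(-1,1)]:
        p=np.array([x,y,.06+.0686])+R.from_euler('z',-1.858).apply([sx*.019,sy*.007,0]); P.append(proj(a,p))
    P=np.array(P); c0=P.mean(0).astype(int)-[16,20]
    big=cv2.resize(im[c0[1]:c0[1]+40,c0[0]:c0[0]+32],None,fx=8,fy=8,interpolation=cv2.INTER_CUBIC)
    cv2.polylines(big,[((P-c0+.5)*8-.5).astype(np.int32)],True,(255,255,255),1); out.append(big)
cv2.imwrite('pics/wings.png',np.hstack(out))
E
```

```text
(no output)
```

View pics/wings.png

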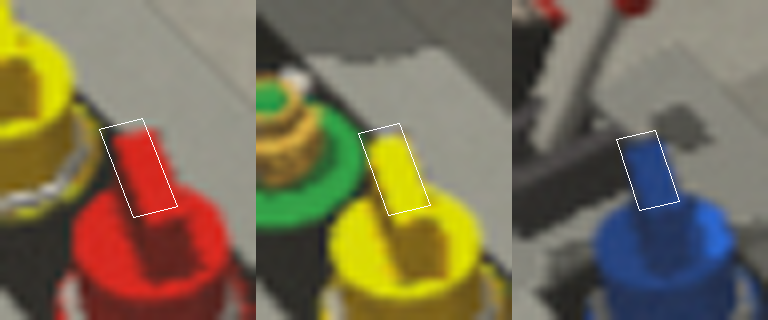

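{"name": "play_rows", "arguments": {"increments": [[5,-0.4,-0.8,0,0,0,-0.06],[5,-0.4,-0.8,0,0,0,-0.11],[5,-0.4,-0.8,0,0,0,-0.11],[5,-0.4,-0.8,0,0,0,-0.11],[5,-0.4,-0.8,0,0,0,-0.11],[5,-0.4,-0.8,0,0,0,-0.11],[5,-0.4,-0.8,0,0,0,-0.11],[5,-0.4,-0.8,0,0,0,-0.11],[5,-0.4,-0.8,0,0,0,-0.11],[5,-0.3,-0.8,0,0,0,-0.11],[5,-0.2,-0.6,0,0,0,-0.11],[5,0,0,0,0,0,-0.01]]}}

```text
t: 47.22
tcp_pos: [0.4706, -0.3071, 0.2448]
ee_rot: [2.263, -2.176, -0.004]
contact_force: [0.8, 0.9, -0.2]
opening: 0.0501
```

{"name": "play_rows", "arguments": {"increments": [[4,0,0,-1,0,0,0],[4,0,0,0,0,0,0],[4,0,0,0,0,0,0]]}}

```text
t: 47.47
tcp_pos: [0.4717, -0.3046, 0.2348]
ee_rot: [2.272, -2.169, -0.005]
contact_force: [0.1, -0.3, 0.3]
opening: 0.0416
```

```bash
python3 st.py; python3 - <<'E'
from h import *
c=snap('wrist','w25.png')
E
```

```text
t 47.47 tcp [ 0.4717 -0.3046  0.2348] psi -1.5243 zax [-0.0025  0.0017 -1.    ] F [ 0.1252 -0.3202  0.2886] Mz 0.012 op 0.0416 q7 -0.996
```

View pics/w25.png

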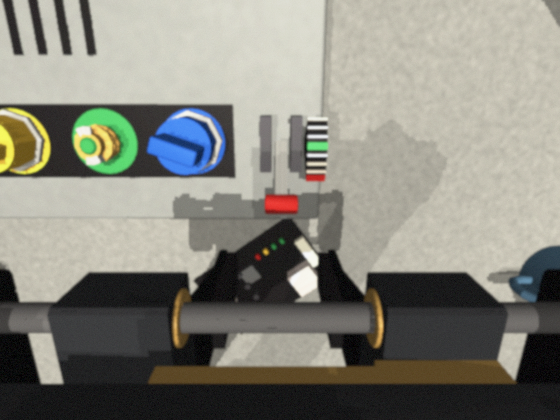

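{"name": "play_rows", "arguments": {"increments": [[3.8,0.4,-0.2,-1,0,0,0],[3.8,0,0,-3,0,0,0],[3.8,0,0,-3,0,0,0],[3.8,0,0,-2.5,0,0,0],[3.8,0,0,-1,0,0,0],[3.8,0,0,-0.6,0,0,0],[3.8,0,0,0,0,0,0],[3.8,0,0,0,0,0,0]]}}

```text
t: 48.18
tcp_pos: [0.477, -0.3083, 0.1263]
ee_rot: [-2.269, 2.172, -0.003]
contact_force: [1.0, 0.3, 0.3]
opening: 0.0384
```

```bash
python3 st.py; python3 - <<'E'
from h import *
c=snap('wrist'); crop(c,180,200,380,320,4,'w26.png')
E
```

```text
t 48.18 tcp [ 0.477  -0.3083  0.1263] psi -1.5269 zax [ 0.0017 -0.001  -1.    ] F [0.9635 0.275  0.3036] Mz 0.024 op 0.0384 q7 -0.984
```

View pics/w26.png

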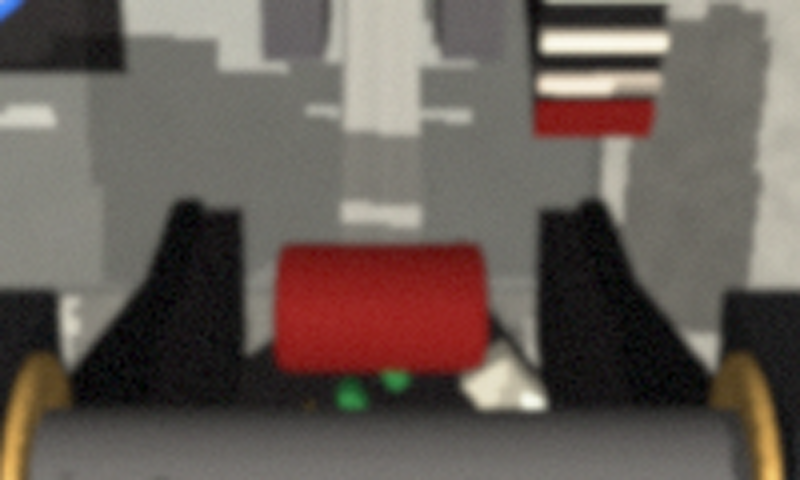

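{"name": "play_rows", "arguments": {"increments": [[3,0,0,-0.3,0,0,0],[2,0,0,0,0,0,0],[2,0,0,0,0,0,0],[2,0,0,0,0,0,0],[2,0,0,0,0,0,0],[2,0,0,0,0,0,0]], "grip_force": 10}}

```text
t: 48.73
tcp_pos: [0.4764, -0.3073, 0.123]
ee_rot: [-2.269, 2.171, 0.0]
contact_force: [-1.9, 3.1, 6.0]
opening: 0.026
```

```bash
python3 st.py; python3 -c "
import numpy as np
a=np.linspace(0,.698,13);x=7*np.sin(a-.61);z=7*np.cos(a-.61);print(np.diff(x).round(2),np.diff(z).round(2))"
```

```text
t 48.73 tcp [ 0.4764 -0.3073  0.123 ] psi -1.5266 zax [ 0.0005  0.0006 -1.    ] F [-1.8744  3.1096  5.9541] Mz -0.022 op 0.026 q7 -0.984
[0.34 0.35 0.36 0.37 0.38 0.39 0.4  0.4  0.4  0.41 0.41 0.41] [ 0.22  0.2   0.18  0.16  0.14  0.12  0.09  0.07  0.05  0.02 -0.   -0.02]
```

{"name": "play_rows", "arguments": {"increments": [[2,0.34,0,0.22,0,0,0],[2,0.35,0,0.2,0,0,0],[2,0.36,0.05,0.18,0,0,0],[2,0.37,0,0.16,0,0,0],[2,0.38,0,0.14,0,0,0],[2,0.39,0.05,0.12,0,0,0],[2,0.4,0,0.09,0,0,0],[2,0.4,0,0.07,0,0,0],[2,0.4,0.05,0.05,0,0,0],[2,0.41,0,0.02,0,0,0],[2,0.41,0,0,0,0,0],[2,0.41,0.05,-0.02,0,0,0]]}}

```text
t: 49.73
tcp_pos: [0.5219, -0.3052, 0.1347]
ee_rot: [2.269, -2.172, -0.004]
contact_force: [-3.2, 3.3, 4.4]
opening: 0.0262
```

{"name": "play_rows", "arguments": {"increments": [[2,0,0,0,0,0,0],[2,0,0,0,0,0,0],[2,0,0,0,0,0,0]]}}

```text
t: 49.98
tcp_pos: [0.523, -0.3051, 0.1346]
ee_rot: [-2.269, 2.171, -0.001]
contact_force: [0.4, 4.0, 0.7]
opening: 0.0262
```

```bash
python3 st.py; python3 - <<'E'
from h import *
c=snap('wrist','w27.png');b=snap('side');a=snap('scene');crop(b,290,290,390,390,4,'t2.png');crop(a,140,95,240,195,4,'t1.png')
x=cv2.imread('pics/t1.png');y=cv2.imread('pics/t2.png');cv2.imwrite('pics/t27.png',np.hstack([x,y]))
E
```

```text
t 49.98 tcp [ 0.523  -0.3051  0.1346] psi -1.5264 zax [ 0.0011  0.0006 -1.    ] F [0.3802 4.0223 0.7311] Mz -0.002 op 0.0262 q7 -1.024
```

View pics/w27.png

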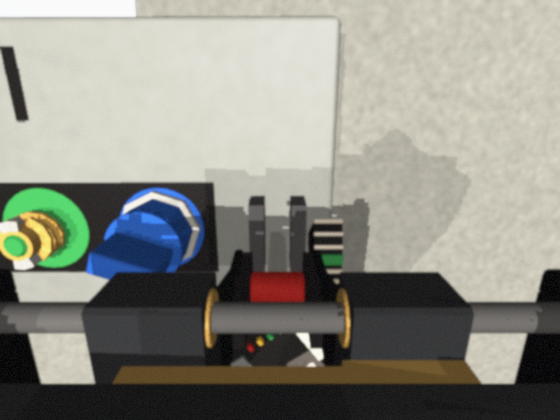

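View pics/t27.png

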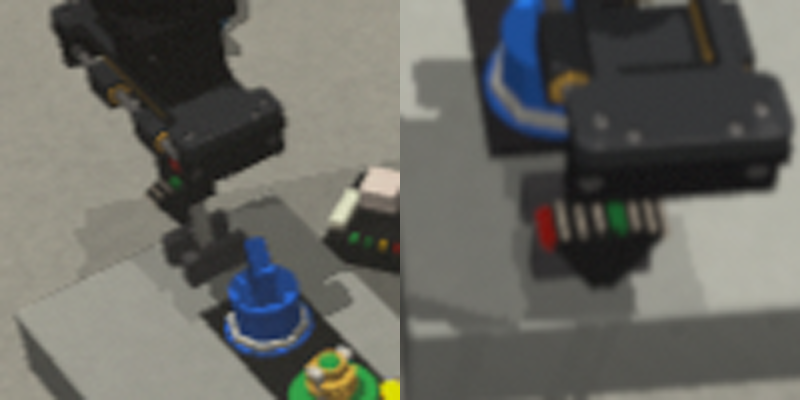

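{"name": "play_rows", "arguments": {"increments": [[2.8,0,0,0,0,0,0],[3.4,0,0,0,0,0,0],[3.6,0,0,0,0,0,0],[3.6,0,0,0,0,0,0],[3.6,0,0,0.5,0,0,0],[3.6,0,0,2,0,0,0],[3.6,0,0,3,0,0,0],[3.6,0,0,3,0,0,0],[3.6,0,0,3,0,0,0],[3.6,0,0,0,0,0,0],[3.6,0,0,0,0,0,0]]}}

```text
t: 51.05
tcp_pos: [0.5231, -0.307, 0.2522]
ee_rot: [-2.268, 2.172, -0.008]
contact_force: [0.1, 0.6, -0.9]
opening: 0.0357
```

{"name": "play_rows", "arguments": {"increments": [[5,-1,-2,0,0,0,0],[5,-2,-3,0,0,0,0],[5,-2,-3,0,0,0,0],[5,-2,-3,0,0,0,0],[5,-2,-3,0,0,0,0],[5,-2,-2,0,0,0,0],[5,0,0,0,0,0,0],[5,0,0,0,0,0,0],[5,0,0,0,0,0,0]]}}

```text
t: 51.8
tcp_pos: [0.4123, -0.4649, 0.2484]
ee_rot: [-2.269, 2.172, 0.003]
contact_force: [-0.1, 1.4, -0.1]
opening: 0.05
```

```bash
python3 st.py; python3 - <<'E'
from h import *
b=snap('side','d28.png');a=snap('scene','s28.png');crop(b,290,290,390,390,4,'t2.png');crop(a,140,95,240,195,4,'t1.png')
x=cv2.imread('pics/t1.png');y=cv2.imread('pics/t2.png');cv2.imwrite('pics/t28.png',np.hstack([x,y]))
for al in (.55,.6,.65,.698,.75,.8):
    s,cc=np.sin(al-.61)*.07,np.cos(al-.61)*.07
    p=[.5172+s*.999,-.3043+s*.042,.078+cc]; print(al,(proj(a,p)-[140,95]+.4)*4,(proj(b,p)-[290,290]+.4)*4+[400,0])
E
```

```text
t 51.8 tcp [ 0.4123 -0.4649  0.2484] psi -1.5268 zax [-0.0011  0.002  -1.    ] F [-0.0706  1.4044 -0.0874] Mz 0.034 op 0.05 q7 -0.689
0.55 [194.96132713 165.1659935 ] [586.06507945 107.50363774]
0.6 [190.61746326 167.00818892] [594.67425667 106.7164505 ]
0.65 [186.29901345 169.04672557] [603.25045456 106.20873515]
0.698 [182.1884448  171.18368146] [611.42932907 105.98536162]
0.75 [177.786708   173.69168277] [620.20399607 106.03550675]
0.8 [173.61684942 176.28600948] [628.53212246 106.36953617]
```

View pics/t28.png

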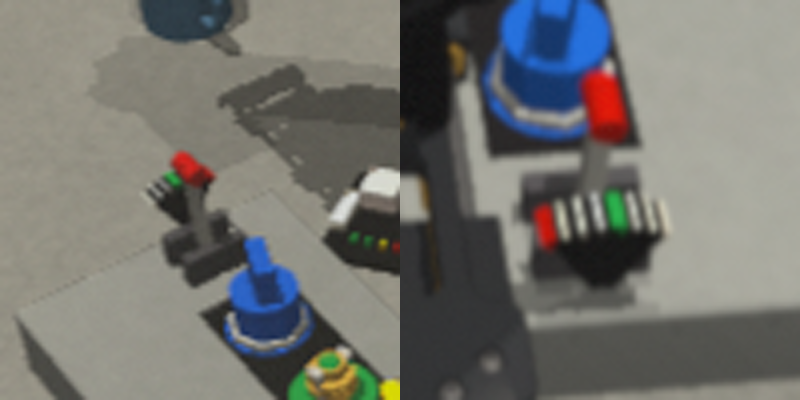

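View pics/s28.png

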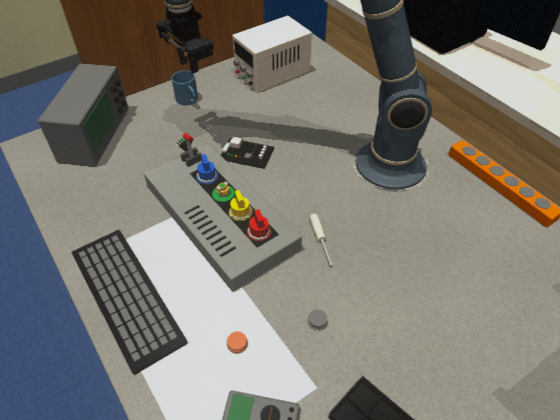

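```bash
python3 - <<'E'
from h import *
a0=cv2.imread('pics/s5.png');b0=cv2.imread('pics/d5.png');a1=cv2.imread('pics/s28.png');b1=cv2.imread('pics/d28.png')
from scipy import ndimage
a=snap('scene');b=snap('side')
def cen(im,x0,y0,x1,y1):
    r=im[y0:y1,x0:x1].astype(int); m=(r[...,2]>110)&(r[...,1]<70)&(r[...,0]<70)
    l,n=ndimage.label(m); 
    out=[]
    for i in range(1,n+1):
        ys,xs=np.where(l==i); out.append((len(xs),xs.mean()+x0,ys.mean()+y0))
    return sorted(out)[::-1][:3]
print(cen(a0,170,115,220,160),cen(b0,295,295,350,345));print(cen(a1,170,115,220,160),cen(b1,295,295,350,335))
E
```

```text
[(29, np.float64(199.6206896551724), np.float64(133.51724137931035)), (1, np.float64(192.0), np.float64(138.0)), (1, np.float64(191.0), np.float64(137.0))] [(126, np.float64(314.1666666666667), np.float64(323.515873015873)), (13, np.float64(325.53846153846155), np.float64(342.84615384615387))]
[(36, np.float64(186.66666666666666), np.float64(136.16666666666666))] [(141, np.float64(340.6666666666667), np.float64(315.74468085106383))]
```

```bash
python3 - <<'E'
from h import *
from scipy.optimize import least_squares
a=snap('scene');b=snap('side')
def P(al,px,py):
    s,cc=np.sin(al-.61)*.07,np.cos(al-.61)*.07; return [px+s*.999,py+s*.042,.078+cc]
# offsets per camera free (4), pivot nominal; off assumed 0; solve al
o0=np.array([199.62,133.52,314.17,323.52]);o1=np.array([186.67,136.17,340.67,315.74])
def pr(al): p=P(al,.5172,-.3043); return np.r_[proj(a,p),proj(b,p)]
for al in (.55,.6,.65,.7,.75,.8): print(al,(pr(al)-pr(0)).round(2),'obs',(o1-o0).round(2))
f=least_squares(lambda x:(pr(x[0])-pr(0))-(o1-o0),[.7]);print(f.x,f.fun)
print('abs off',o0-pr(0)); print('abs side', [round(float((pr(al)-o1)[2]),2) for al in (.6,.65,.7)])
E
```

```text
0.55 [-11.52   1.62  22.44  -6.46] obs [-12.95   2.65  26.5   -7.78]
0.6 [-12.6    2.08  24.6   -6.66] obs [-12.95   2.65  26.5   -7.78]
0.65 [-13.68   2.59  26.74  -6.79] obs [-12.95   2.65  26.5   -7.78]
0.7 [-14.75   3.15  28.87  -6.84] obs [-12.95   2.65  26.5   -7.78]
0.75 [-15.81   3.75  30.98  -6.83] obs [-12.95   2.65  26.5   -7.78]
0.8 [-16.85   4.4   33.06  -6.75] obs [-12.95   2.65  26.5   -7.78]
[0.64032424] [-0.52558373 -0.16296596 -0.174708    1.01191064]
abs off [-0.23862037 -0.75225322  0.49664608  0.58063344]
abs side [-2.4, -0.26, 1.87]
```

Vision puts the lever at about 0.64, while the tool travel implied about 0.70. I go back over it for a closer wrist-camera check and a correction.

{"name": "play_rows", "arguments": {"increments": [[3.8,1,2,0,0,0,0],[3.8,2,3,0,0,0,0],[3.8,2,3,0,0,0,0],[3.8,2,3,0,0,0,0],[3.8,2,3,0,0,0,0],[3.8,1,1.8,-1,0,0,0],[3.8,0,0,0,0,0,0],[3.8,0,0,0,0,0,0],[3.8,0,0,0,0,0,0],[3.8,0,0,0,0,0,0]]}}

```text
t: 52.93
tcp_pos: [0.5116, -0.3095, 0.24]
ee_rot: [2.266, -2.175, 0.001]
contact_force: [0.4, -0.0, 0.5]
opening: 0.0379
```

```bash
python3 - <<'E'
from st import *
st(); o=ctrl.get_obs(); c=snap('wrist','w29.png'); st()
Tt=np.eye(4);Tt[:3,:3]=R.from_rotvec(o['ee_rot']).as_matrix();Tt[:3,3]=o['tcp_pos']
rel=np.linalg.inv(Tt)@np.array(c['T']); print(rel)
from scipy import ndimage
def cen(im,x0,y0,x1,y1):
    r=im[y0:y1,x0:x1].astype(int); m=(r[...,2]>110)&(r[...,1]<80)&(r[...,0]<80)
    l,n=ndimage.label(m); return sorted([(int((l==i).sum()),*[v.mean() for v in np.where(l==i)][::-1]) for i in range(1,n+1)])[::-1][:2]
i25=cv2.imread('pics/w25.png');i29=cv2.imread('pics/w29.png')
k25=cen(i25,240,180,330,230);k29=cen(i29,240,180,330,260);print(k25,k29)
import pickle;pickle.dump((c,rel),open('w29.pkl','wb'))
E
```

```text
t 52.93 tcp [ 0.5116 -0.3095  0.24  ] psi -1.5295 zax [ 0.0001 -0.0012 -1.    ] F [ 0.3627 -0.0036  0.4812] Mz -0.006 op 0.0379 q7 -1.024
t 52.98 tcp [ 0.5116 -0.3095  0.2401] psi -1.5297 zax [ 0.0003 -0.001  -1.    ] F [-0.052   0.4686 -0.4413] Mz -0.034 op 0.0382 q7 -1.024
[[ 1.     -0.0022 -0.0003 -0.0023]
 [ 0.0022  0.9531  0.3026 -0.0843]
 [-0.0004 -0.3026  0.9531 -0.1614]
 [ 0.      0.      0.      1.    ]]
[(597, np.float64(41.02345058626466), np.float64(23.479061976549414)), (6, np.float64(79.5), np.float64(0.0))] [(691, np.float64(31.645441389290884), np.float64(23.587554269175108)), (82, np.float64(64.95121951219512), np.float64(40.02439024390244))]
```

View pics/w29.png

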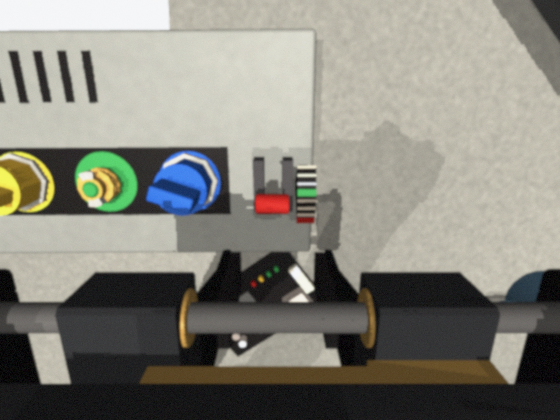

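```bash
python3 - <<'E'
from st import *
import pickle
c,rel=pickle.load(open('w29.pkl','rb'))
Tt=np.eye(4);Tt[:3,:3]=R.from_rotvec([2.272,-2.169,-.005]).as_matrix();Tt[:3,3]=[.4717,-.3046,.2348]
c25=dict(c);c25['T']=Tt@rel
p0=atz(c25,281.02,203.48,.1354); print('off',p0)
for al in (.5,.55,.6,.65,.7,.75):
    z=.078+.07*np.cos(al-.61); p=atz(c,271.65,203.59,z); dx=.07*(np.sin(al-.61)-np.sin(-.61))
    print(al,p,'dx meas',p[0]-p0[0],'dx model',dx, 'abs knob model', .5172+.07*np.sin(al-.61))
print('off model',.5172+.07*np.sin(-.61))
E
```

```text
off [ 0.4785 -0.3048  0.1354]
0.5 [ 0.5203 -0.3026  0.1476] dx meas 0.04181793315737581 dx model 0.03241624114843146 abs knob model 0.5095155189413978
0.55 [ 0.5204 -0.3026  0.1479] dx meas 0.04190622022364543 dx model 0.03590324175347257 abs knob model 0.5130025195464388
0.6 [ 0.5204 -0.3026  0.148 ] dx meas 0.041942610103456346 dx model 0.03940073387364203 abs knob model 0.5165000116666083
0.65 [ 0.5204 -0.3026  0.1479] dx meas 0.041927011841060846 dx model 0.04289997560009809 abs knob model 0.5199992533930644
0.7 [ 0.5203 -0.3026  0.1477] dx meas 0.041859464423991244 dx model 0.04639222065089446 abs knob model 0.5234914984438608
0.75 [ 0.5202 -0.3026  0.1473] dx meas 0.04174013668561238 dx model 0.049868740232130254 abs knob model 0.5269680180250965
off model 0.4770992777929663
```

{"name": "play_rows", "arguments": {"increments": [[3.8,0.8,0.4,-1,0,0,0],[3.8,0,0,-3,0,0,0],[3.8,0,0,-3,0,0,0],[3.8,0,0,-2,0,0,0],[3.8,0,0,-1,0,0,0],[3.8,0,0,-0.4,0,0,0],[3.8,0,0,0,0,0,0],[3.8,0,0,0,0,0,0]]}}

```text
t: 53.65
tcp_pos: [0.5212, -0.3044, 0.1366]
ee_rot: [-2.269, 2.172, -0.003]
contact_force: [0.3, -0.9, -0.7]
opening: 0.038
```

```bash
python3 st.py; python3 - <<'E'
from h import *
c=snap('wrist'); crop(c,180,200,380,320,4,'w30.png')
E
```

```text
t 53.65 tcp [ 0.5212 -0.3044  0.1366] psi -1.5274 zax [ 0.0019 -0.001  -1.    ] F [ 0.2791 -0.8663 -0.7448] Mz -0.029 op 0.038 q7 -1.027
```

View pics/w30.png

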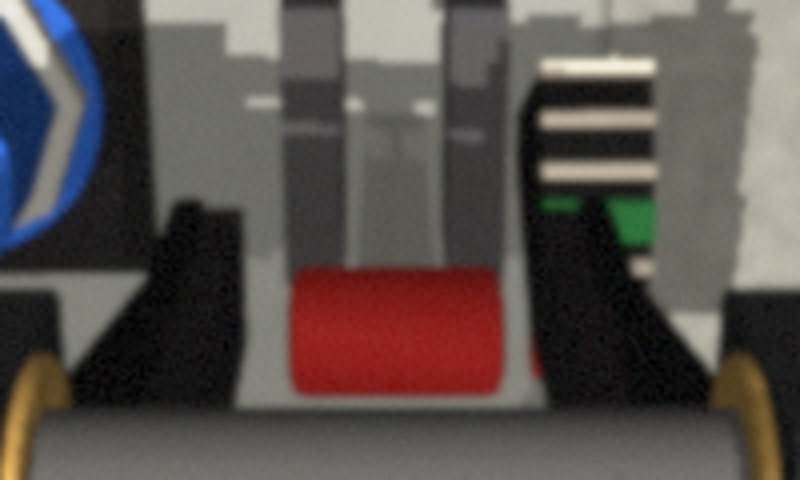

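{"name": "play_rows", "arguments": {"increments": [[3,0,0,0,0,0,0],[2,0,0,0,0,0,0],[2,0,0,0,0,0,0],[2,0,0,0,0,0,0],[2,0,0,0,0,0,0],[2,0,0,0,0,0,0]], "grip_force": 15}}

```text
t: 54.2
tcp_pos: [0.5209, -0.3051, 0.1367]
ee_rot: [2.269, -2.173, 0.005]
contact_force: [-1.0, -2.7, 5.0]
opening: 0.0258
```

```bash
python3 st.py
```

```text
t 54.2 tcp [ 0.5209 -0.3051  0.1367] psi -1.5275 zax [ 0.002  -0.0021 -1.    ] F [-1.     -2.6741  5.033 ] Mz 0.049 op 0.0258 q7 -1.027
```

{"name": "play_rows", "arguments": {"increments": [[2,0.15,0,0,0,0,0],[2,0.15,0,0,0,0,0],[2,0.15,0.02,0,0,0,0],[2,0,0,0,0,0,0],[2,0,0,0,0,0,0],[2,0,0,0,0,0,0]]}}

```text
t: 54.7
tcp_pos: [0.5242, -0.3049, 0.1364]
ee_rot: [2.268, -2.172, 0.001]
contact_force: [-1.2, -3.5, 6.6]
opening: 0.0258
```

```bash
python3 st.py
```

```text
t 54.7 tcp [ 0.5242 -0.3049  0.1364] psi -1.5278 zax [-0.0006 -0.0016 -1.    ] F [-1.1624 -3.457   6.6069] Mz 0.113 op 0.0258 q7 -1.03
```

{"name": "play_rows", "arguments": {"increments": [[2.6,0,0,0,0,0,0],[3,0,0,0,0,0,0],[3.6,0,0,0,0,0,0],[3.6,0,0,0,0,0,0],[3.6,0,0,0.5,0,0,0],[3.6,0,0,2,0,0,0],[3.6,0,0,3,0,0,0],[3.6,0,0,3,0,0,0],[3.8,0,0,2,0,0,0],[3.8,0,0,0,0,0,0],[3.8,0,0,0,0,0,0],[3.8,0,0,0,0,0,0]]}}

```text
t: 55.7
tcp_pos: [0.5243, -0.3028, 0.2397]
ee_rot: [2.27, -2.172, -0.003]
contact_force: [0.0, 0.8, -0.5]
opening: 0.038
```

```bash
cat > lev.py <<'E'
from st import *
from scipy import ndimage
def cen(im,x0,y0,x1,y1):
    r=im[y0:y1,x0:x1].astype(int); m=(r[...,0]>110)&(r[...,1]<80)&(r[...,2]<80)
    l,n=ndimage.label(m); s=sorted([(int((l==i).sum()),*[v.mean() for v in np.where(l==i)][::-1]) for i in range(1,n+1)])[::-1][0]
    return s[0],s[1]+x0,s[2]+y0
st(); c=snap('wrist'); st(); k=cen(c['image'],240,170,330,260); print(k)
p=atz(c,k[1],k[2],.1478); dx=p[0]-.4785; print(p,'a from diff',.61+np.arcsin(dx/.07+np.sin(-.61)),'abs',.61+np.arcsin((p[0]-.5172)/.07))
E
python3 lev.py
```

```text
t 55.7 tcp [ 0.5243 -0.3028  0.2397] psi -1.5265 zax [-0.0016  0.0012 -1.    ] F [ 0.0392  0.8211 -0.5159] Mz -0.026 op 0.038 q7 -1.039
t 55.75 tcp [ 0.524  -0.3028  0.2392] psi -1.5267 zax [-0.0026  0.0015 -1.    ] F [-1.5935  0.4332 -1.2241] Mz 0.07 op 0.0377 q7 -1.039
(639, np.float64(279.9139280125196), np.float64(215.73865414710485))
[ 0.5234 -0.3025  0.1478] a from diff 0.6785753019107931 abs 0.6986479454913941
```

```bash
python3 lev.py
```

```text
t 55.75 tcp [ 0.524  -0.3028  0.2392] psi -1.5267 zax [-0.0026  0.0015 -1.    ] F [-1.5935  0.4332 -1.2241] Mz 0.07 op 0.0377 q7 -1.039
t 55.8 tcp [ 0.524  -0.3029  0.239 ] psi -1.5267 zax [-0.0028  0.0015 -1.    ] F [ 0.2292  0.6512 -0.4901] Mz 0.008 op 0.0382 q7 -1.039
(628, np.float64(279.8550955414013), np.float64(215.4251592356688))
[ 0.5235 -0.3024  0.1478] a from diff 0.68030161904535 abs 0.7003770248945134
```

{"name": "play_rows", "arguments": {"increments": [[5,-1,-2,1,0,0,0],[5,-2,-3,0,0,0,0],[5,-2,-3,0,0,0,0],[5,-2,-3,0,0,0,0],[5,-2,-3,0,0,0,0],[5,-2,-2,0,0,0,0],[5,0,0,0,0,0,0],[5,0,0,0,0,0,0],[5,0,0,0,0,0,0]]}}

```text
t: 56.55
tcp_pos: [0.4152, -0.4626, 0.2495]
ee_rot: [-2.27, 2.171, 0.003]
contact_force: [1.1, 0.6, -0.2]
opening: 0.0503
```

```bash
python3 - <<'E'
from st import *
from scipy.optimize import least_squares
from scipy import ndimage
st();a=snap('scene','s31.png');b=snap('side','d31.png')
def cen(im,x0,y0,x1,y1):
    r=im[y0:y1,x0:x1].astype(int); m=(r[...,0]>110)&(r[...,1]<70)&(r[...,2]<70)
    l,n=ndimage.label(m); s=sorted([(int((l==i).sum()),*[v.mean() for v in np.where(l==i)][::-1]) for i in range(1,n+1)])[::-1][0]
    return s[0],s[1]+x0,s[2]+y0
k=cen(a['image'],170,115,220,160);l=cen(b['image'],295,295,360,335);print(k,l)
o1=np.array([k[1],k[2],l[1],l[2]]);o0=np.array([199.62,133.52,314.17,323.52])
def pr(al):
    s,cc=np.sin(al-.61)*.07,np.cos(al-.61)*.07; p=[.5172+s*.999,-.3043+s*.042,.078+cc]; return np.r_[proj(a,p),proj(b,p)]
f=least_squares(lambda x:(pr(x[0])-pr(0))-(o1-o0),[.7]);print('a diff',f.x,f.fun); f=least_squares(lambda x:pr(x[0])-o1,[.7]);print('a abs',f.x,f.fun)
E
```

```text
t 56.55 tcp [ 0.4152 -0.4626  0.2495] psi -1.5264 zax [-0.0008  0.0021 -1.    ] F [ 1.1404  0.6334 -0.2396] Mz 0.03 op 0.0503 q7 -0.695
(37, np.float64(185.8918918918919), np.float64(136.72972972972974)) (133, np.float64(342.22556390977445), np.float64(315.82706766917295))
a diff [0.677] [-0.536  -0.3246 -0.1622  0.8663]
a abs [0.6842] [-0.4498  0.5079 -0.3555  0.2787]
```

View pics/s31.png

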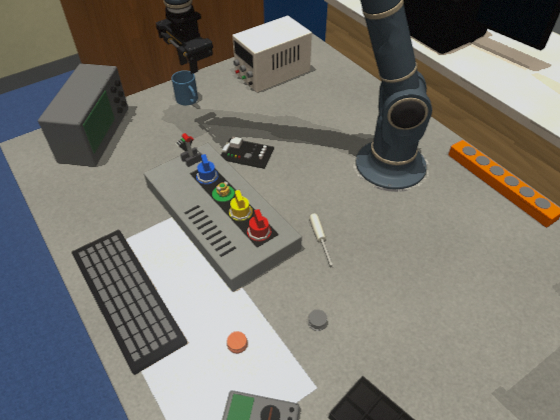

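View pics/d31.png

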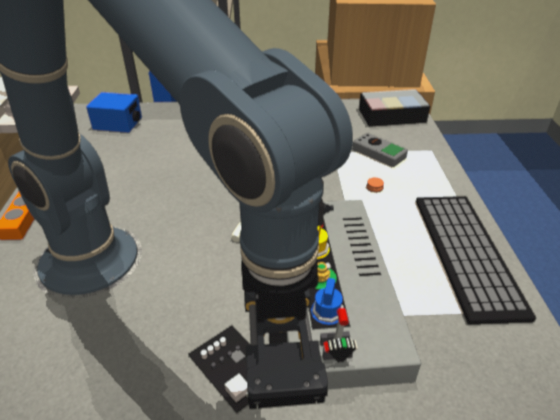

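```bash
python3 - <<'E'
from bench import ctrl
print(ctrl.finish_job())
E
```

```text
the job is handed in; nothing more can be done
None
```

The load bank is set up and handed in after about 57 s of the 210 s allowed, with the lever on the green mark and all three caps fully home. Green was absent from the bench, so its terminal stays bare.

- **Off:** I pulled the lever back against its off stop before touching any cap. It did not move when pushed further.
- **Caps:** Red, yellow and blue each went onto the post of their own colour. Each was turned anticlockwise until it dropped 8 to 9 mm, then clockwise to the end stop. At the stop the turning resistance rose to 0.54–0.62 N m. Grip heights were within about 0.2 mm of home, and the wing angles matched the stop angle in the scene view.
- **Blue was knocked aside** during the run. I found it again in the images before picking it up.
- **Green mark:** After my first setting the cameras read about 0.64 rad, although the tool travel implied 0.70. I gripped the lever again and moved it on. The final readings are 0.68 (scene and side views, difference from off and absolute) and 0.68 to 0.70 (wrist camera), against 0.698 wanted.
- **At hand-in:** The board looked unmoved in the scene view, and the arm was clear of everything it had worked on. The last side view was partly hidden by the arm, so the caps were last checked in the scene view.

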